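# Find the depth of a specimen jar on the lever press and set the depth marker

### The job

On the small lever press, bring the lever down until you feel the presser foot sit firmly on the stopper of the jar, and go no harder, since the jar is glass. Then let go of the lever, leaving the foot resting on the stopper, and note the depth by sliding the marker on the upright rod until its index blade is level with the foot's pointer. Leave the jars, bottles and other things around the press as they are.

Things in the scene. Friction and masses are not known exactly. Their poses are not given: they have to be found in the camera images.
- press: Grey bench press fixed to the bench: base 250 x 170 x 30 mm, column at one short end, head overhanging at 178 to 254 mm height. Origin: bench level under the ram. x points from the ram to the column (lever and open front lie on the -x side), z up. The lever is at y = +50 mm, the marker on the -y side. A stoppered glass jar stands under the foot on a screw pedestal whose height differs each time.
- lever_pivot (a point): The lever's axis, on the side of the head 205 mm above the bench, at the middle of the lever's thickness; the lever turns about the press's y axis.
- lever_grip (a point): Middle of the black grip (round, 26 mm diameter, 90 mm long, along the lever), on its centre line, 190 mm from lever_pivot. It starts sloping up from the pivot to the press's -x side, 0.55 rad above level, and is pushed down. Pushed here it drags with 1 to 2 N as it moves; when the foot lands this steps to about 3 N, then climbs about 0.8 N per mm: 5.5 to 10 N is firm, over 12 N endangers the jar.
- lever (a joint): Lever angle, rad: 0 at the start (raised), growing as it is pushed down, 1.35 at most. A rack and pinion moves the ram 30 mm down per rad; the foot meets the stopper after 14 to 32 mm, found by feel. The lever stays where it is left; let go when firm, it springs back up to 10 mm at the grip and the foot stays loaded on the stopper.
- foot: The presser foot, a steel disc of 40 mm diameter, 8 mm thick, under the ram on a stiff spring, with a bar to the press's -y side that ends in the pointer. Origin: centre of its lower face, 142 mm above the bench at the start. It goes straight down with the ram and stops on the stopper.
- pointer (a point): Thin tip of the foot's dark pointer bar (2 mm thick, 10 mm wide), 11 mm above the foot's lower face; it comes to stand right beside the marker's index blade.
- marker_index (a point): Middle of the marker's steel index blade (2 mm thick, 22 mm long), level when at the pointer's height. The marker is a collar on an upright 10 mm rod; it slides up and down with 3 N of friction, stays where left, and starts low, below where the pointer stops. The rod's top is 193 mm above the bench, 55 mm from marker_grip towards the press's +y side.
- marker_grip (a point): Point on the marker's upright black finger plate at which to take it from above: 30 mm above the blade, 15 mm below the plate's top. The plate is 12 mm thick along the press's x axis, 26 mm wide along its y axis and 48 mm tall.
- jar_a: Bystander: stoppered glass specimen jar, 46 mm diameter, 62 mm tall; origin at the centre of its underside.
- jar_b: Bystander: another such jar.
- stopper: Bystander: spare rubber stopper, 31 mm diameter, 24 mm tall, standing on the front of the press's base; origin at its underside.
- dropper_a: Bystander: amber dropper bottle, 28 mm diameter, 90 mm tall; origin at its underside.
- dropper_b: Bystander: another such dropper bottle.
- mortar: Bystander: white mortar with its pestle, 112 mm diameter, 58 mm tall; origin at its underside.
- wash_bottle: Bystander: white wash bottle, 64 mm diameter, 195 mm tall; origin at its underside.

How it is judged (in metres and radians):
On the way:
1. the foot is pressed firmly on the stopper: more than 18 N at the foot, about 4.5 N at the lever's grip (contact force between foot and anything else above 18 N), for 0.3 s.
At the end, for the whole second after the job is handed in: The foot is still resting on the stopper (more than 4 N) with the lever let go, and the marker's index blade is level with the pointer within 2.5 mm (contact force between foot and anything else above 4 N and z of marker_index in the frame of pointer between -0.0025 and 0.0025 m); the robot touches nothing.
It fails at once if the foot presses the jar with more than 75 N (about 13 N at the lever's grip) (contact force between foot and anything else above 75 N).
It fails at once if a bystander is moved by more than 20 mm (distance of any of jar_a, jar_b, stopper, dropper_a, dropper_b, mortar, wash_bottle from where it was at the start of the episode above 0.02 m).
It also fails if it takes over 67 s, if anything falls off the work surface, if the arm or the gripper's body presses on something with over 40 N, if the wrist force passes 120 N, or if a joint passes its speed limit or range.

### The arm

A 6-joint arm with a two-finger parallel gripper is mounted at the origin on the work surface. World frame = base frame: x ahead of the robot, y to its left, z up, the work surface at z = 0. Lengths are in m, angles in degrees, forces in N, time in s.
With the tool pointing down it reaches from about 0.425 to 0.95 m from the base axis. Payload 3.5 kg.
Tool frame: the origin (TCP) lies midway between the tips of the shut fingers; the grasp point (between the pads) lies 19 mm behind it; z points along the fingers, y is the direction in which the jaws open and shut (so a half turn about z gives the same grasp; the last joint's range is limited). The gripper opens to 85 mm and grips with 20 to 120 N. Pads are 22 mm wide; open, the fingers measure 114 mm over their backs; the gripper's body (76 mm by 85 mm) begins 54 mm behind the grasp point. The pads swing forward as they close: fully open they stand 13 mm farther back than shut.
Start: joints at [-71.677, 16.404, 90.338, -0, 73.258, -8.594], TCP at [0.306, -0.602, 0.206] pointing down, gripper open.
Joint ranges: [-158.93, 158.93], [-51.34, 127.21], [12.03, 142.37], [-87.48, 267.48], [13.55, 161.25], [-162.69, 162.69]. Speed limits (degrees/s): [159.86, 159.86, 180, 180, 180, 180].

### API

Orientations are given as [roll, pitch, yaw] about the fixed x, y, z axes, in that order (R = Rz(yaw) Ry(pitch) Rx(roll)).
In Python, from station import manip, optics gives the robot as it stands. The module is installed in compiled form; this text tells all that it offers.
- The arm moves only by the shell command python3 -m crank 'ROWS' [FORCE]. ROWS is JSON, a list of rows, each an object of numbers: "tx", "ty", "tz": the shift along the world's x, y, z in m; "wx", "wy", "wz": the turn, a rotation vector about the world's x, y, z in degrees; "grip": the finger opening in m, from 0 to 0.0854. In form: [{"tx": .., "ty": .., "tz": .., "wx": .., "wy": .., "wz": .., "grip": ..}, ...]. A call has 1 to 12 rows; each row is the pose to reach, as a shift and turn from the pose commanded when the call began; what a row does not reach only later rows make up. A row lasts 1/8 s, in which the tool goes at most 62.5 mm and 10.7 degrees, less where a joint would pass 70% of its speed; a pose out of reach is approached as far as the arm can. A call with a gripper value outside its range is refused whole. The fingers move at their own pace and stop on an object; FORCE is the grip in N (left out, the last holds). Time passes only in rows, so rows that repeat a pose let the fingers close. It gives the time, the measured TCP pose, the force and the opening at its end, in the units of the state.
- manip.state(): the state, without advancing time (a new reading comes with each control period).
- optics.capture(name): name is "scene" or "top" or "wrist"; returns (picture, depth): 420x560x3 uint8, red, green, blue; 420x560 float32, m along the optical axis (not along the pixel's ray), 0 where there is no reading.
- optics.get_calibration(name): a dict with "fx", "fy", "cx", "cy" (pixels), "pose" (4x4, takes a point from camera to world coordinates). Camera axes: x right, y down, z forward; pixel columns grow to the right and rows downward; lengths in m; the calibration is good to about 2 mm. A picture is of the moment at which its call begins: read the wrist's pose just before it. get_calibration takes no time and is no camera call; for the wrist camera it gives the pose at the moment of the call.
- manip.finish_job(): hands the job in, once; it reports no verdict.
The state is a dict: "time_s": time; "qpos": joint angles; "dq": joint speeds; "joint_torque": joint torques, N m; "tcp_pos": TCP position; "ee_rot": TCP orientation; "wrist_force": force on the tool from outside, world axes, zero at the start; "ft_torque": the same for the moment, N m; "gripper_width": finger opening in m.
Only numpy, scipy, OpenCV 4.12 (cv2) and the standard library are available. Lean on these libraries where they do the work, as an engineer would, in place of code of your own. Each camera call takes 0.05 s, during which the arm holds its last target.

## Working session

There is one attempt and no reset: what is moved stays moved. The work goes in short steps, Python scripts to look and compute and a shell command to move; the robot and the scene stay as the last step left them, time stands still between calls to the robot, and variables do not carry over. Pictures are saved under pics/ and viewed, and the job is handed in when it is done.

```bash
mkdir -p pics; cat > h.py <<'E'
import numpy as np, cv2
from station import manip, optics
def cap(name,fn):
    c=optics.get_calibration(name); p,d=optics.capture(name)
    cv2.imwrite('pics/'+fn+'.png',p[:,:,::-1]); np.savez('pics/'+fn+'.npz',p=p,d=d,pose=c['pose'],k=[c['fx'],c['fy'],c['cx'],c['cy']])
    return p,d
def load(fn):
    z=np.load('pics/'+fn+'.npz'); return z['p'],z['d'],z['pose'],z['k']
def cloud(fn):
    p,d,T,k=load(fn); v,u=np.mgrid[:d.shape[0],:d.shape[1]]
    X=np.stack([(u-k[2])/k[0]*d,(v-k[3])/k[1]*d,d],-1)
    return X@T[:3,:3].T+T[:3,3], d>0
def proj(fn,P):
    p,d,T,k=load(fn); q=(np.asarray(P)-T[:3,3])@T[:3,:3]
    return k[0]*q[...,0]/q[...,2]+k[2],k[1]*q[...,1]/q[...,2]+k[3]
E
python3 - <<'E'
from h import *
s=manip.state(); print(s)
for n in ['scene','top','wrist']: cap(n,n+'0')
for n in ['scene','top']: print(optics.get_calibration(n))
E
```

```text
{'time_s': 0.0, 'qpos': array([-7.16778516e+01,  1.64529608e+01,  9.04254198e+01,  2.94463160e-03,
        7.32578587e+01, -8.59280875e+00]), 'dq': array([ 0.08073461, -0.02213916, -0.01715514,  0.07934337, -0.03054273,
       -0.0647763 ]), 'joint_torque': array([-8.79395557e-04, -4.05988812e+01, -2.92625087e+01, -2.25495460e-04,
        5.82819484e-03, -3.12350934e-06]), 'tcp_pos': array([ 0.30537334, -0.60115467,  0.20502815]), 'ee_rot': array([-1.79865711e+02, -2.31418227e-02,  2.69140784e+01]), 'wrist_force': array([ 0.27179736, -0.44456123, -0.3501934 ]), 'ft_torque': array([-0.01096415, -0.00952368,  0.01800773]), 'gripper_width': 0.08539383146819633}
{'fx': 478.9122416159158, 'fy': 478.9122416159158, 'cx': 269.62978599228876, 'cy': 209.3324668325959, 'pose': array([[ 0.87277562,  0.31689656, -0.37126713,  1.07873785],
       [ 0.4877809 , -0.59463859,  0.63912029, -0.76355436],
       [-0.01823474, -0.73890562, -0.67356215,  1.01362341],
       [ 0.        ,  0.        ,  0.        ,  1.        ]])}
{'fx': 388.04810601649564, 'fy': 388.04810601649564, 'cx': 281.328912346154, 'cy': 210.8171266201495, 'pose': array([[-0.00250144, -0.99703066,  0.07696492,  0.51483578],
       [-0.99999454,  0.00232783, -0.00234533,  0.00601915],
       [ 0.0021592 , -0.07697037, -0.99703104,  1.20709836],
       [ 0.        ,  0.        ,  0.        ,  1.        ]])}
```

View pics/scene0.png

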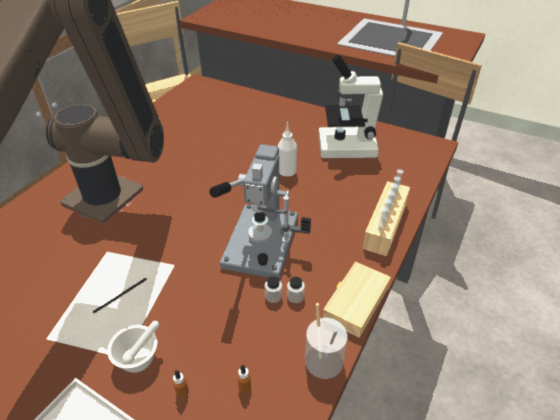

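View pics/top0.png

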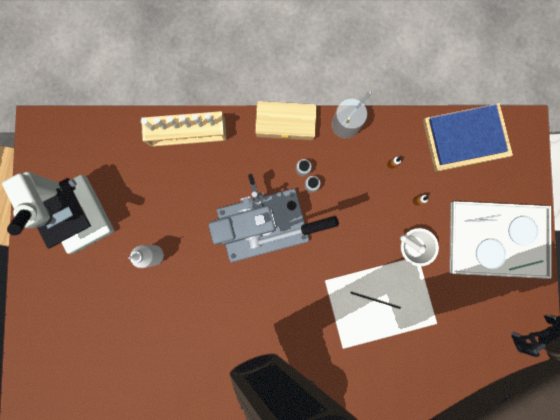

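```bash
python3 - <<'E'
from h import *
p,d,T,k=load('top0'); cv2.imwrite('pics/topc.png',cv2.resize(p[140:280,190:360,::-1],None,fx=4.5,fy=4.2,interpolation=cv2.INTER_CUBIC))
p,d,T,k=load('scene0'); cv2.imwrite('pics/scc.png',cv2.resize(p[130:310,200:340,::-1],None,fx=3.3,fy=3.3,interpolation=cv2.INTER_CUBIC))
X,m=cloud('top0')
p=load('top0')[0].astype(int)
# grip: dark pts z>.2
b=X[140:280,190:360].reshape(-1,3); c=p[140:280,190:360].reshape(-1,3)
for lo,hi in [(.02,.04),(.245,.27)]:
    s=(b[:,2]>lo)&(b[:,2]<hi); print(lo,s.sum(),cv2.minAreaRect(b[s,:2].astype(np.float32)), np.median(b[s],0))
s=(b[:,2]>.25)&(c.max(1)<60); q=b[s]; print(s.sum(), q.mean(0), q.min(0),q.max(0)); u,S,v=np.linalg.svd(q-q.mean(0)); print(v[0])
E
```

```text
0.02 2508 ((0.6051621437072754, 0.03136137127876282), (0.2326597273349762, 0.32711997628211975), 14.913135528564453) [0.57158608 0.01944269 0.02940647]
0.245 1614 ((0.5571063160896301, 0.07730025053024292), (0.08268927782773972, 0.20756056904792786), 4.949161529541016) [0.55097123 0.10092199 0.25437153]
364 [ 0.55043425 -0.0832691   0.31490999] [ 0.53066987 -0.1254265   0.28359833] [ 0.57031867 -0.04456648  0.33799803]
[-0.22494717  0.83202489 -0.50708318]
```

View pics/topc.png

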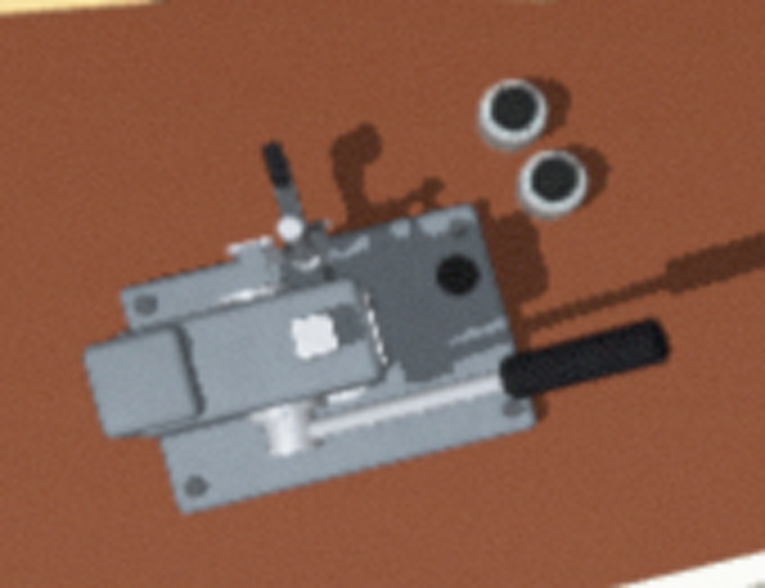

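View pics/scc.png

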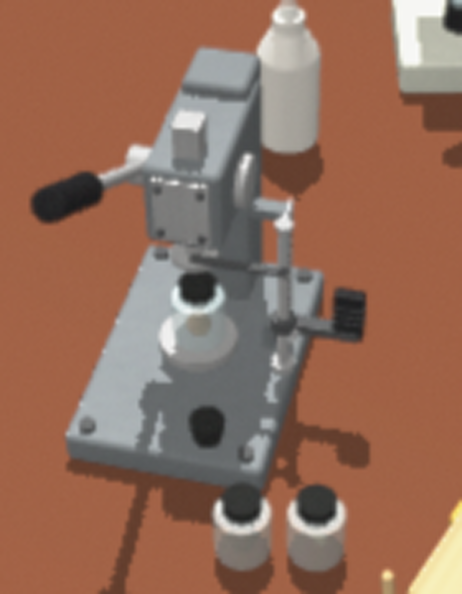

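```bash
python3 - <<'E'
from h import *
p,d,T,k=load('top0')
def ray(u,v,z):
    r=T[:3,:3]@np.array([(u-k[2])/k[0],(v-k[3])/k[1],1]); return T[:3,3]+r*(z-T[2,3])/r[2]
C=[ray(190+a/4.5,140+b/4.2,.03)[:2] for a,b in [(185,512),(535,425),(472,207),(122,292)]]
C=np.array(C);print(C, C.mean(0))
for i in range(4):
    e=C[(i+1)%4]-C[i]; print(np.linalg.norm(e), np.degrees(np.arctan2(e[1],e[0])))
X,m=cloud('top0');b=X[140:280,190:360].reshape(-1,3)
s=(b[:,2]>.250)&(b[:,2]<.262);q=b[s]
print(np.histogram(b[b[:,2]>.2][:,2],20))
# marker plate & rod in scene & top
X,m=cloud('scene0'); P=load('scene0')[0]
sub=X[130:310,200:340]
def at(cx,cy): return np.round(X[int(130+cy/3.3),int(200+cx/3.3)],3)
for n,c in dict(plate=(348,310),rodtop=(285,212),rod=(284,260),pointer=(260,268),headtop=(230,110),ramtop=(185,120),jarst=(195,290),grip=(65,197),pivot=(138,155),st=(206,425),wash=(290,80),ja=(243,500),jb=(317,503)).items(): print(n,at(*c))
E
```

```text
[[ 0.45177334  0.15484038]
 [ 0.5133658  -0.07987725]
 [ 0.67159397 -0.03835051]
 [ 0.61010306  0.19859778]] [0.56170904 0.0588026 ]
0.24266437424806114 -75.29647498227374
0.16358674863845812 14.705541767980817
0.24479711271707635 104.54802038212091
0.16426505264567337 -164.55085914155632
(array([1350,  861,  281,    0,    0,    0,    0,    0,    0,    0,    0,
          0,    0,    0,    0,    0,    0,    0,    0,   97]), array([0.20650566, 0.25653529, 0.30656493, 0.35659456, 0.4066242 ,
       0.45665383, 0.50668347, 0.5567131 , 0.60674274, 0.65677237,
       0.70680201, 0.75683165, 0.80686128, 0.85689092, 0.90692055,
       0.95695019, 1.00697982, 1.05700946, 1.10703909, 1.15706873,
       1.20709836]))
plate [0.694 0.088 0.113]
rodtop [0.631 0.097 0.184]
rod [0.644 0.071 0.16 ]
pointer [0.63  0.054 0.157]
headtop [0.569 0.116 0.252]
ramtop [0.566 0.056 0.282]
jarst [0.572 0.049 0.114]
grip [ 0.57  -0.11   0.331]
pivot [0.507 0.072 0.217]
st [ 0.627 -0.033  0.056]
wash [0.489 0.373 0.091]
ja [ 0.692 -0.089  0.058]
jb [ 0.747 -0.069  0.065]
```

```bash
python3 -m crank '[{"tz":0.06},{"ty":0.02,"tz":0.12},{"tx":0.03,"ty":0.05,"tz":0.17,"wz":-3},{"tx":0.06,"ty":0.09,"tz":0.21,"wz":-6},{"tx":0.09,"ty":0.14,"tz":0.23,"wz":-9},{"tx":0.12,"ty":0.19,"tz":0.25,"wz":-12},{"tx":0.15,"ty":0.24,"tz":0.25,"wz":-12},{"tx":0.18,"ty":0.29,"tz":0.25,"wz":-12},{"tx":0.21,"ty":0.34,"tz":0.25,"wz":-12},{"tx":0.24,"ty":0.39,"tz":0.25,"wz":-12},{"tx":0.27,"ty":0.43,"tz":0.25,"wz":-12},{"tx":0.29,"ty":0.47,"tz":0.25,"wz":-12}]' 30
python3 - <<'E'
from h import *
s=manip.state(); print(s['tcp_pos'],s['ee_rot'],s['qpos'],s['wrist_force'])
cap('wrist','w1'); print(optics.get_calibration('wrist'))
E
```

```text
[ 0.30540974 -0.60131501  0.20533887] [-1.79893556e+02 -1.50697208e-02  2.69184891e+01] [-7.16776387e+01  1.64431473e+01  9.04046212e+01 -1.05431640e-03
  7.32597324e+01 -8.59583713e+00] [ 0.06383553 -0.2139066   0.74702901]
{'fx': 294.05869633672864, 'fy': 294.05869633672864, 'cx': 281.7789594746743, 'cy': 210.97159466694868, 'pose': array([[ 0.45287425, -0.86106054, -0.2312567 ,  0.36357507],
       [-0.89157317, -0.43780466, -0.11586352, -0.5725141 ],
       [-0.00147975,  0.25865387, -0.96596894,  0.37236598],
       [ 0.        ,  0.        ,  0.        ,  1.        ]])}invalid input at $[0]: expected keys tx, ty, tz, wx, wy, wz, grip
```

View pics/w1.png

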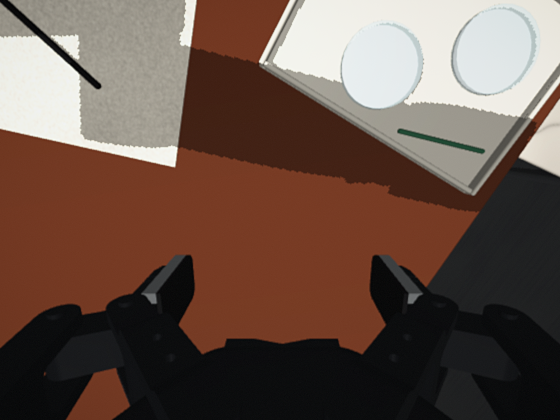

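```bash
python3 -m crank '[{"tx":0,"ty":0,"tz":0.06,"wx":0,"wy":0,"wz":0,"grip":0},{"tx":0,"ty":0.02,"tz":0.12,"wx":0,"wy":0,"wz":0,"grip":0},{"tx":0.03,"ty":0.05,"tz":0.16,"wx":0,"wy":0,"wz":-3,"grip":0},{"tx":0.06,"ty":0.09,"tz":0.19,"wx":0,"wy":0,"wz":-6,"grip":0},{"tx":0.09,"ty":0.14,"tz":0.21,"wx":0,"wy":0,"wz":-9,"grip":0},{"tx":0.12,"ty":0.19,"tz":0.23,"wx":0,"wy":0,"wz":-12,"grip":0},{"tx":0.15,"ty":0.24,"tz":0.24,"wx":0,"wy":0,"wz":-12,"grip":0},{"tx":0.18,"ty":0.29,"tz":0.25,"wx":0,"wy":0,"wz":-12,"grip":0},{"tx":0.2,"ty":0.34,"tz":0.25,"wx":0,"wy":0,"wz":-12,"grip":0},{"tx":0.22,"ty":0.39,"tz":0.25,"wx":0,"wy":0,"wz":-12,"grip":0},{"tx":0.24,"ty":0.43,"tz":0.25,"wx":0,"wy":0,"wz":-12,"grip":0},{"tx":0.25,"ty":0.45,"tz":0.25,"wx":0,"wy":0,"wz":-12,"grip":0}]' 30
python3 - <<'E'
from h import *
s=manip.state(); print(s['tcp_pos'],s['ee_rot'],s['qpos'],s['wrist_force'])
cap('wrist','w2')
E
```

```text
time_s: 1.7
tcp_pos: [0.5562, -0.1495, 0.4563]
ee_rot: [-180.0, -0.0, 15.1]
wrist_force: [-0.5, -0.7, 0.6]
gripper_width: 0.0001
[ 0.55618819 -0.14948584  0.45629804] [-1.79978650e+02 -1.16026147e-03  1.50637509e+01] [-2.51420966e+01 -4.98642217e-01  8.37103220e+01  1.71752670e-02
  9.68012158e+01  4.97961844e+01] [-0.46655177 -0.71069432  0.61722425]
```

View pics/w2.png

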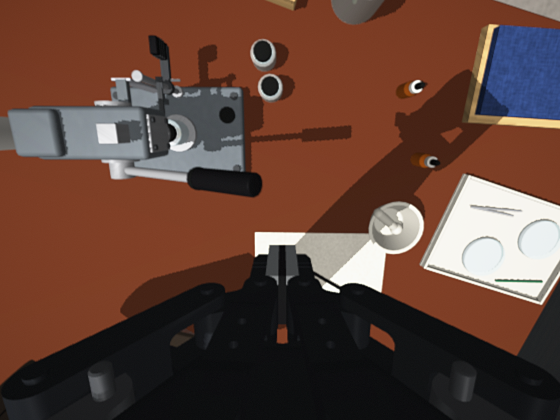

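```bash
python3 - <<'E'
from h import *
p,d,T,k=load('w2'); X,m=cloud('w2')
cv2.imwrite('pics/w2c.png',cv2.resize(p[25:205,95:275,::-1],None,fx=3.3,fy=3.3,interpolation=cv2.INTER_CUBIC))
b=X[:230,:300].reshape(-1,3); c=p[:230,:300].reshape(-1,3).astype(int)
s=(b[:,2]>.02)&(b[:,2]<.038)
r=cv2.minAreaRect(b[s,:2].astype(np.float32)); print('base',s.sum(),r)
s=(b[:,2]>.249)&(b[:,2]<.259)&(b[:,1]>-.0); print('head',s.sum(),cv2.minAreaRect(b[s,:2].astype(np.float32)))
# grip
g=(X[...,2]>.25)&(p.max(-1)<70); g[:165]=0;g[205:]=0;g[:,:180]=0;g[:,275:]=0
q=X[g]; print('grip',len(q),q.mean(0)); u,S,v=np.linalg.svd(q-q.mean(0),full_matrices=False); print(v,S)
t=(q-q.mean(0))@v[0]; print(t.min(),t.max())
yaw=np.radians(104.8)
for (lo,hi) in [(.27,.34)]: print(np.histogram(q[:,2],8))
# plate
pl=(p.max(-1)<75); pl[:30]=0; pl[62:]=0; pl[:,:140]=0; pl[:,172:]=0; pl&=X[...,2]>.05
q=X[pl]; print('plate',len(q),np.median(q,0),np.percentile(q,[2,98],axis=0))
top=q[q[:,2]>np.percentile(q[:,2],95)-.012]; print(len(top),top.mean(0),cv2.minAreaRect(top[:,:2].astype(np.float32)))
E
```

```text
base 6162 ((0.566194474697113, 0.08996281027793884), (0.2604004144668579, 0.6234546899795532), 35.05335998535156)
head 4135 ((0.5575903654098511, 0.08613581210374832), (0.08227495104074478, 0.16748471558094025), 4.952763080596924)
grip 1654 [ 0.55543701 -0.08766265  0.31736484]
[[-0.22908681  0.73546724 -0.63765756]
 [ 0.04525801  0.66241798  0.7477661 ]
 [-0.9723533  -0.14244424  0.185037  ]] [1.21915828 0.53210344 0.27892316]
-0.2429098189664909 0.05453711890967065
(array([1113,  536,    0,    0,    0,    0,    0,    5]), array([0.28283606, 0.32537436, 0.36791265, 0.41045094, 0.45298924,
       0.49552753, 0.53806582, 0.58060412, 0.62314241]))
plate 389 [0.69123483 0.08537408 0.11728134] [[0.67912674 0.08034525 0.08223865]
 [0.70494911 0.0953904  0.13001901]]
195 [0.69084843 0.08443251 0.13394782] ((0.6517975330352783, -0.014745444059371948), (0.24413900077342987, 0.02513726055622101), 68.64836120605469)
```

View pics/w2c.png

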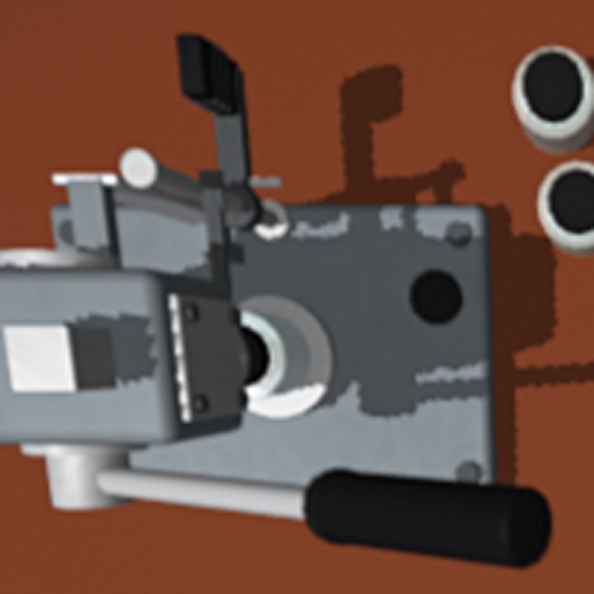

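```bash
cat > fit.py <<'E'
from h import *
from scipy.optimize import least_squares
yaw=np.radians(104.8)
def axes(y): return np.array([np.cos(y),np.sin(y),0]),np.array([-np.sin(y),np.cos(y),0]),np.array([0,0,1.])
def grip_pts(P,y,th=0.55):
    ex,ey,ez=axes(y); L=-ex*np.cos(th)+ez*np.sin(th); n=np.cross(L,ey)
    a=np.linspace(0,2*np.pi,24)
    return np.concatenate([P+r*L+.013*(np.cos(a)[:,None]*ey+np.sin(a)[:,None]*n) for r in (.145,.235)])
def plate_pts(P,y):
    ex,ey,ez=axes(y)
    return np.array([P+a*.006*ex+b*.013*ey+c*ez for a in(-1,1) for b in(-1,1) for c in (-.033,.015)])
def hull(fn,pts):
    u,v=proj(fn,pts); return cv2.convexHull(np.stack([u,v],1).astype(np.float32))
def mom(fn,pts):
    M=cv2.moments(hull(fn,pts)); c=[M['m10']/M['m00'],M['m01']/M['m00']]
    return c
def mask(fn,box,th=60):
    p=load(fn)[0]; m=np.zeros(p.shape[:2],np.uint8); x0,y0,x1,y1=box
    m[y0:y1,x0:x1]=(p[y0:y1,x0:x1].max(-1)<th)
    n,l,s,c=cv2.connectedComponentsWithStats(m); i=1+np.argmax(s[1:,4]); return l==i
E
python3 - <<'E'
from fit import *
G={'top0':mask('top0',(300,210,345,240)),'w2':mask('w2',(180,160,275,205)),'scene0':mask('scene0',(205,180,235,200))}
K={'top0':mask('top0',(245,170,256,186),75),'w2':mask('w2',(145,33,171,62)),'scene0':mask('scene0',(296,215,315,236))}
for D in (G,K):
  for n,m in D.items():
    v,u=np.nonzero(m); print(n,m.sum(),u.mean(),v.mean(),u.min(),u.max(),v.min(),v.max())
def cen(m):
    v,u=np.nonzero(m); return np.array([u.mean(),v.mean()])
f=lambda x: np.concatenate([np.array(mom(n,grip_pts(np.array([x[0],x[1],x[2]]),yaw)))-cen(m) for n,m in G.items()])
r=least_squares(f,[.509,.074,.205]); print('pivot',r.x,r.fun)
f=lambda x: np.concatenate([np.array(mom(n,plate_pts(x,yaw)))-cen(m) for n,m in K.items()])
r2=least_squares(f,[.69,.088,.12]); print('mgrip',r2.x,r2.fun)
for n in K: print(n,cv2.contourArea(hull(n,plate_pts(r2.x,yaw))),cv2.contourArea(hull(n,grip_pts(r.x,yaw))))
p=load('w2')[0][:,:,::-1].copy()
p=cv2.resize(p[25:205,95:275],None,fx=3.3,fy=3.3)
for q in (grip_pts(r.x,yaw),plate_pts(r2.x,yaw)):
    h=(hull('w2',q)-[95,25])*3.3; cv2.polylines(p,[h.astype(int)],True,(0,255,0))
cv2.imwrite('pics/ov.png',p)
E
```

```text
top0 364 319.4175824175824 225.11263736263737 302 338 216 234
w2 1664 225.53665865384616 181.02644230769232 187 261 160 196
scene0 185 219.91351351351352 189.32432432432432 210 230 183 196
top0 42 251.28571428571428 179.26190476190476 249 254 174 184
w2 365 158.53972602739725 48.02465753424657 149 169 36 61
scene0 90 305.3777777777778 225.32222222222222 301 309 220 231
pivot [0.5111819  0.07260947 0.20460255] [ 0.14002348 -0.78718444 -0.19685915  0.10678273 -0.46662229  0.14901449]
mgrip [0.69248034 0.08970046 0.11149341] [-0.14912159 -0.5543332   0.00473554  0.01243784 -0.56601208 -0.11538892]
top0 54.43199393642135 432.89113912102766
w2 404.4315812611603 1797.6064318515128
scene0 158.50165940937586 245.65116091712844
```

View pics/ov.png

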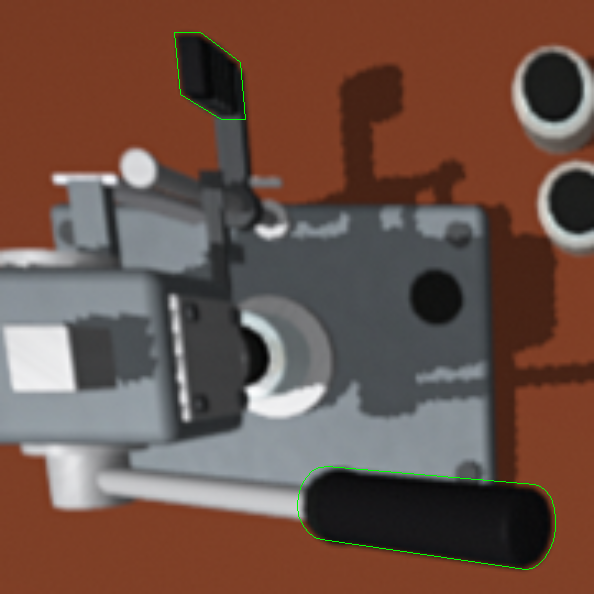

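```bash
cat > lev.py <<'E'
from fit import *
P=np.array([.5112,.0726,.2048]); ex,ey,ez=axes(yaw)
def pose(q,c=0):
    th=.55-q; L=-ex*np.cos(th)+ez*np.sin(th); n=ex*np.sin(th)+ez*np.cos(th)
    return P+.19*L+(.013+c)*n, np.degrees(th)*ey
E
python3 - <<'E'
from lev import *
print(manip.state()['tcp_pos'])
for c in (.12,.06,.03,.01,.0): print(c,pose(0,c))
b,w=pose(0,.01)
for q in np.arange(0,1.2,.05): a,v=pose(q); print(round(q,2),np.round(a-pose(0)[0],4),np.round(v-pose(0)[1],2))
E
```

```text
[ 0.55685564 -0.14792074  0.45621851]
0.12 (array([ 0.53481909, -0.01679467,  0.41749633]), array([-30.46719484,  -8.0497801 ,   0.        ]))
0.06 (array([ 0.54283019, -0.04711545,  0.36634486]), array([-30.46719484,  -8.0497801 ,   0.        ]))
0.03 (array([ 0.54683573, -0.06227583,  0.34076913]), array([-30.46719484,  -8.0497801 ,   0.        ]))
0.01 (array([ 0.5495061 , -0.07238276,  0.32371864]), array([-30.46719484,  -8.0497801 ,   0.        ]))
0.0 (array([ 0.55084128, -0.07743622,  0.31519339]), array([-30.46719484,  -8.0497801 ,   0.        ]))
0.0 [0. 0. 0.] [0. 0. 0.]
0.05 [ 0.0014 -0.0051 -0.0079] [2.77 0.73 0.  ]
0.1 [ 0.0026 -0.0099 -0.016 ] [5.54 1.46 0.  ]
0.15 [ 0.0038 -0.0143 -0.0244] [8.31 2.2  0.  ]
0.2 [ 0.0048 -0.0182 -0.033 ] [11.08  2.93  0.  ]
0.25 [ 0.0057 -0.0217 -0.0418] [13.85  3.66  0.  ]
0.3 [ 0.0066 -0.0248 -0.0508] [16.62  4.39  0.  ]
0.35 [ 0.0073 -0.0275 -0.0599] [19.39  5.12  0.  ]
0.4 [ 0.0079 -0.0297 -0.0691] [22.16  5.85  0.  ]
0.45 [ 0.0083 -0.0315 -0.0785] [24.93  6.59  0.  ]
0.5 [ 0.0087 -0.0328 -0.0879] [27.7   7.32  0.  ]
0.55 [ 0.0089 -0.0337 -0.0974] [30.47  8.05  0.  ]
0.6 [ 0.009  -0.0341 -0.1069] [33.24  8.78 -0.  ]
0.65 [ 0.009  -0.034  -0.1164] [36.01  9.51 -0.  ]
0.7 [ 0.0088 -0.0335 -0.1259] [38.78 10.25 -0.  ]
0.75 [ 0.0086 -0.0325 -0.1354] [41.55 10.98 -0.  ]
0.8 [ 0.0082 -0.0311 -0.1448] [44.32 11.71 -0.  ]
0.85 [ 0.0077 -0.0292 -0.1541] [47.09 12.44 -0.  ]
0.9 [ 0.0071 -0.0268 -0.1633] [49.86 13.17 -0.  ]
0.95 [ 0.0064 -0.0241 -0.1724] [52.63 13.9  -0.  ]
1.0 [ 0.0055 -0.0208 -0.1813] [55.39 14.64 -0.  ]
1.05 [ 0.0045 -0.0172 -0.1901] [58.16 15.37 -0.  ]
1.1 [ 0.0035 -0.0131 -0.1986] [60.93 16.1  -0.  ]
1.15 [ 0.0023 -0.0087 -0.2069] [63.7  16.83 -0.  ]
```

```bash
python3 -m crank '[{"tx":-0.003,"ty":0.03,"tz":-0.02,"wx":-8,"wy":-2,"wz":0,"grip":0},{"tx":-0.006,"ty":0.06,"tz":-0.04,"wx":-16,"wy":-4,"wz":0,"grip":0},{"tx":-0.01,"ty":0.09,"tz":-0.06,"wx":-24,"wy":-6,"wz":0,"grip":0},{"tx":-0.013,"ty":0.105,"tz":-0.09,"wx":-30.5,"wy":-8,"wz":0,"grip":0},{"tx":-0.009,"ty":0.09,"tz":-0.115,"wx":-30.5,"wy":-8,"wz":0,"grip":0},{"tx":-0.009,"ty":0.09,"tz":-0.115,"wx":-30.5,"wy":-8,"wz":0,"grip":0},{"tx":-0.009,"ty":0.09,"tz":-0.115,"wx":-30.5,"wy":-8,"wz":0,"grip":0}]'
python3 - <<'E'
from lev import *
p,d=cap('wrist','w3'); 
cap('scene','s3')
print(manip.state()['tcp_pos'],manip.state()['ee_rot'],manip.state()['wrist_force'],pose(0,.03))
p=load('s3')[0]; cv2.imwrite('pics/s3c.png',cv2.resize(p[90:290,170:340,::-1],None,fx=3,fy=3))
E
```

```text
time_s: 2.62
tcp_pos: [0.547, -0.0625, 0.3429]
ee_rot: [148.4, 0.0, 14.8]
wrist_force: [-0.2, -0.7, 0.9]
gripper_width: 0.0002
[ 0.54725918 -0.06243816  0.34362994] [ 1.48408245e+02 -6.09867271e-02  1.48207632e+01] [-0.33472939  1.14904206  0.26514904] (array([ 0.54683573, -0.06227583,  0.34076913]), array([-30.46719484,  -8.0497801 ,   0.        ]))
```

View pics/s3c.png

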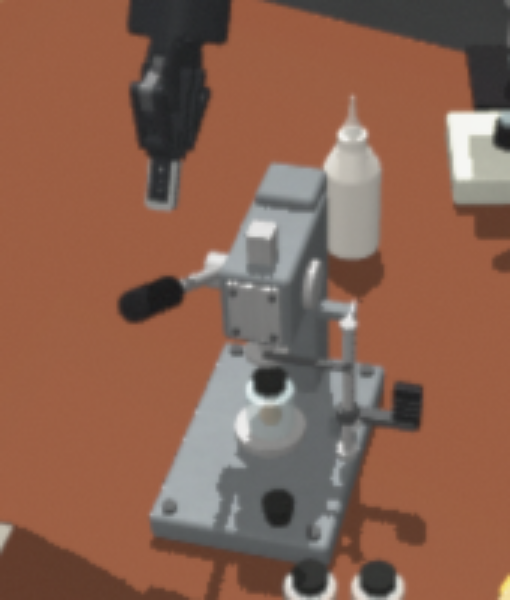

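View pics/w3.png

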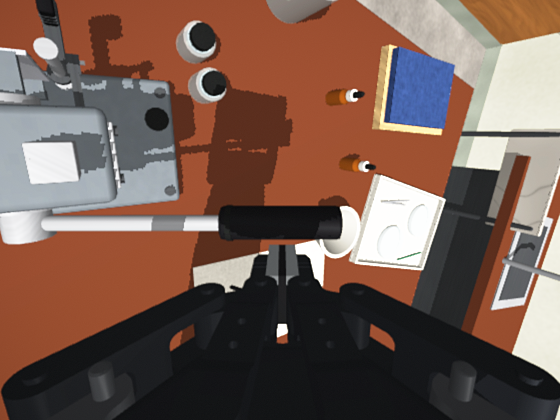

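```bash
python3 -m crank '[{"tx":0.0027,"ty":-0.01,"tz":-0.017,"wx":0,"wy":0,"wz":0,"grip":0},{"tx":0.004,"ty":-0.0155,"tz":-0.026,"wx":0,"wy":0,"wz":0,"grip":0},{"tx":0.0054,"ty":-0.0206,"tz":-0.0339,"wx":2.77,"wy":0.73,"wz":0,"grip":0},{"tx":0.0066,"ty":-0.0254,"tz":-0.042,"wx":5.54,"wy":1.46,"wz":0,"grip":0},{"tx":0.0078,"ty":-0.0298,"tz":-0.0504,"wx":8.31,"wy":2.2,"wz":0,"grip":0},{"tx":0.0088,"ty":-0.0337,"tz":-0.059,"wx":11.08,"wy":2.93,"wz":0,"grip":0},{"tx":0.0088,"ty":-0.0337,"tz":-0.059,"wx":11.08,"wy":2.93,"wz":0,"grip":0}]'
python3 - <<'E'
from lev import *
s=manip.state();print(s['tcp_pos'],s['ee_rot'],s['wrist_force'],pose(0.2,0))
cap('scene','s4'); cap('wrist','w4')
p=load('s4')[0]; cv2.imwrite('pics/s4c.png',cv2.resize(p[90:290,170:340,::-1],None,fx=3,fy=3))
E
```

```text
time_s: 3.6
tcp_pos: [0.5549, -0.0967, 0.2811]
ee_rot: [160.0, 0.2, 14.8]
wrist_force: [0.2, 0.7, -0.7]
gripper_width: 0.0001
[ 0.55493999 -0.09673236  0.28108325] [159.95449616   0.20618916  14.78258502] [ 0.17188154  0.67672533 -0.67494638] (array([ 0.55565347, -0.09564965,  0.28216243]), array([-19.3882149 ,  -5.12258734,   0.        ]))
```

View pics/s4c.png

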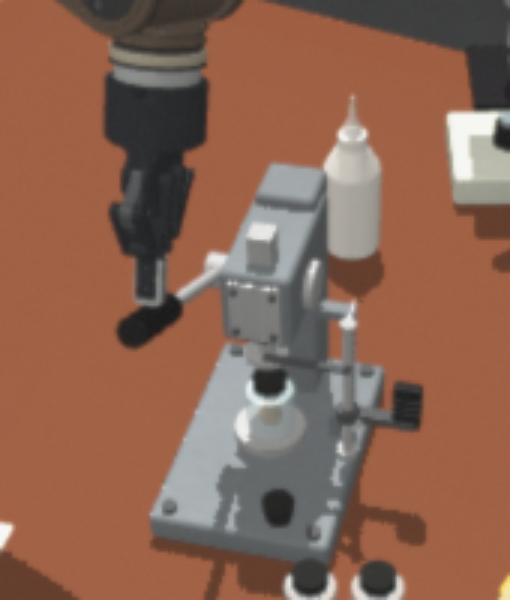

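View pics/w4.png

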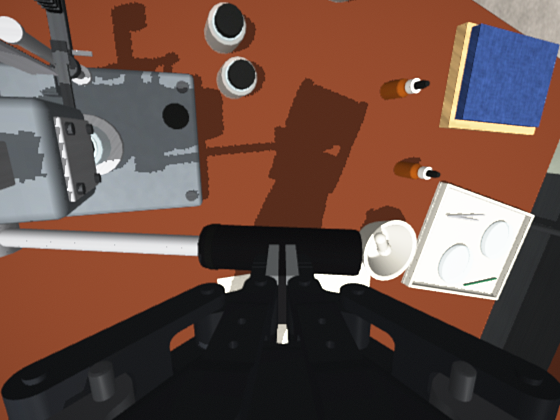

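```bash
python3 -m crank '[{"tx":0.0009,"ty":-0.0035,"tz":-0.0088,"wx":2.77,"wy":0.73,"wz":0,"grip":0},{"tx":0.0018,"ty":-0.0066,"tz":-0.0178,"wx":5.54,"wy":1.46,"wz":0,"grip":0},{"tx":0.0025,"ty":-0.0093,"tz":-0.0269,"wx":8.31,"wy":2.2,"wz":0,"grip":0},{"tx":0.0031,"ty":-0.0115,"tz":-0.0361,"wx":11.08,"wy":2.93,"wz":0,"grip":0},{"tx":0.0031,"ty":-0.0115,"tz":-0.0361,"wx":11.08,"wy":2.93,"wz":0,"grip":0}]'
cat >> lev.py <<'E'
def rep():
    s=manip.state(); v=s['tcp_pos']-P; f=s['wrist_force']
    a=v@ex; z=v[2]; th=np.arctan2(z,-a)-np.arctan2(.013,.19)
    n=ex*np.sin(th)+ez*np.cos(th); print('t',round(s['time_s'],2),'q',round(.55-th,4),'r',round(np.hypot(a,z),4),'lat',round(v@ey,4),'Fn',round(f@n,2),f.round(2))
if __name__=='__main__': rep()
E
python3 lev.py
```

```text
time_s: 4.32
tcp_pos: [0.5582, -0.1073, 0.2457]
ee_rot: [171.4, 0.2, 14.9]
wrist_force: [-0.6, 0.1, 0.9]
gripper_width: 0.0
t 4.33 q 0.4019 r 0.1904 lat 0.0005 Fn 0.97 [-0.64  0.14  0.94]
```

```bash
python3 - <<'E'
from lev import *
for q in np.arange(.4,1.2,.03):
    print(round(q,2),*[np.round(pose(q+i)[0]-pose(q)[0],4) for i in (.01,.02,.03)])
E
python3 -m crank '[{"tx":0.0001,"ty":-0.0004,"tz":-0.0019,"wx":0.55,"wy":0.15,"wz":0,"grip":0},{"tx":0.0002,"ty":-0.0008,"tz":-0.0037,"wx":1.11,"wy":0.29,"wz":0,"grip":0},{"tx":0.0003,"ty":-0.0012,"tz":-0.0056,"wx":1.66,"wy":0.44,"wz":0,"grip":0}]'; python3 lev.py
```

```text
0.4 [ 0.0001 -0.0004 -0.0019] [ 0.0002 -0.0008 -0.0037] [ 0.0003 -0.0011 -0.0056]
0.43 [ 0.0001 -0.0003 -0.0019] [ 0.0002 -0.0007 -0.0037] [ 0.0003 -0.001  -0.0056]
0.46 [ 0.0001 -0.0003 -0.0019] [ 0.0001 -0.0005 -0.0038] [ 0.0002 -0.0008 -0.0057]
0.49 [ 0.0001 -0.0002 -0.0019] [ 0.0001 -0.0004 -0.0038] [ 0.0002 -0.0006 -0.0057]
0.52 [ 0.     -0.0002 -0.0019] [ 0.0001 -0.0003 -0.0038] [ 0.0001 -0.0005 -0.0057]
0.55 [ 0.     -0.0001 -0.0019] [ 0.0001 -0.0002 -0.0038] [ 0.0001 -0.0003 -0.0057]
0.58 [ 0.     -0.0001 -0.0019] [ 0.     -0.0001 -0.0038] [ 0.     -0.0001 -0.0057]
0.61 [ 0.     -0.     -0.0019] [-0.      0.     -0.0038] [-0.      0.     -0.0057]
0.64 [-0.      0.     -0.0019] [-0.      0.0001 -0.0038] [-0.0001  0.0002 -0.0057]
0.67 [-0.      0.0001 -0.0019] [-0.0001  0.0002 -0.0038] [-0.0001  0.0004 -0.0057]
0.7 [-0.      0.0002 -0.0019] [-0.0001  0.0003 -0.0038] [-0.0001  0.0005 -0.0057]
0.73 [-0.0001  0.0002 -0.0019] [-0.0001  0.0004 -0.0038] [-0.0002  0.0007 -0.0057]
0.76 [-0.0001  0.0003 -0.0019] [-0.0001  0.0006 -0.0038] [-0.0002  0.0009 -0.0056]
0.79 [-0.0001  0.0003 -
[... 624 characters left out ...]
0.0021 -0.0053]
1.03 [-0.0002  0.0007 -0.0017] [-0.0004  0.0015 -0.0035] [-0.0006  0.0023 -0.0052]
1.06 [-0.0002  0.0008 -0.0017] [-0.0004  0.0016 -0.0034] [-0.0006  0.0024 -0.0051]
1.09 [-0.0002  0.0008 -0.0017] [-0.0005  0.0017 -0.0034] [-0.0007  0.0026 -0.005 ]
1.12 [-0.0002  0.0009 -0.0017] [-0.0005  0.0018 -0.0033] [-0.0007  0.0027 -0.005 ]
1.15 [-0.0002  0.0009 -0.0016] [-0.0005  0.0019 -0.0033] [-0.0008  0.0029 -0.0049]
1.18 [-0.0003  0.001  -0.0016] [-0.0005  0.002  -0.0032] [-0.0008  0.003  -0.0048]
time_s: 4.7
tcp_pos: [0.5589, -0.1079, 0.241]
ee_rot: [173.1, 0.0, 15.0]
wrist_force: [-0.5, 1.1, 0.5]
gripper_width: -0.0002
t 4.7 q 0.4269 r 0.1902 lat -0.0 Fn 0.68 [-0.5   1.13  0.53]
```

```bash
python3 -m crank '[{"tx":0.0001,"ty":-0.0003,"tz":-0.0019,"wx":0.55,"wy":0.15,"wz":0,"grip":0},{"tx":0.0002,"ty":-0.0007,"tz":-0.0037,"wx":1.11,"wy":0.29,"wz":0,"grip":0},{"tx":0.0003,"ty":-0.001,"tz":-0.0056,"wx":1.66,"wy":0.44,"wz":0,"grip":0}]'; python3 lev.py
```

```text
time_s: 5.08
tcp_pos: [0.5591, -0.1093, 0.235]
ee_rot: [174.9, 0.1, 14.9]
wrist_force: [-0.2, 0.4, 0.1]
gripper_width: -0.0002
t 5.08 q 0.4591 r 0.1905 lat 0.0001 Fn 0.1 [-0.19  0.43  0.06]
```

```bash
python3 -m crank '[{"tx":0.0001,"ty":-0.0003,"tz":-0.0019,"wx":0.55,"wy":0.15,"wz":0,"grip":0},{"tx":0.0001,"ty":-0.0005,"tz":-0.0038,"wx":1.11,"wy":0.29,"wz":0,"grip":0},{"tx":0.0002,"ty":-0.0008,"tz":-0.0057,"wx":1.66,"wy":0.44,"wz":0,"grip":0}]'; python3 lev.py
```

```text
time_s: 5.45
tcp_pos: [0.5593, -0.1101, 0.2293]
ee_rot: [176.6, 0.1, 14.9]
wrist_force: [-0.1, 0.1, 0.6]
gripper_width: -0.0001
t 5.45 q 0.4892 r 0.1905 lat 0.0001 Fn 0.61 [-0.09  0.08  0.61]
```

```bash
python3 - <<'E'
from lev import *
cap('wrist','w5'); cap('scene','s5')
p=load('s5')[0]; cv2.imwrite('pics/s5c.png',cv2.resize(p[90:290,170:340,::-1],None,fx=3,fy=3))
for i in range(3): rep(); optics.capture('top')
E
```

```text
t 5.55 q 0.4905 r 0.1906 lat 0.0003 Fn -0.45 [-0.22  0.19 -0.46]
t 5.6 q 0.4899 r 0.1906 lat 0.0003 Fn 0.72 [-1.42 -0.48  0.72]
t 5.65 q 0.4897 r 0.1906 lat 0.0003 Fn -0.37 [ 0.29 -0.44 -0.34]
```

View pics/s5c.png

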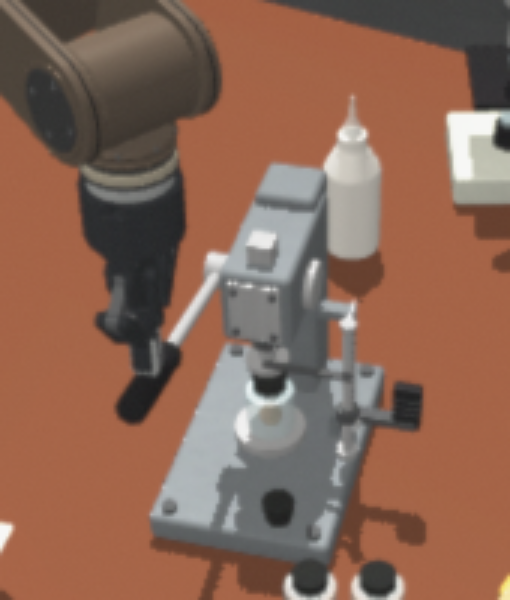

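View pics/w5.png

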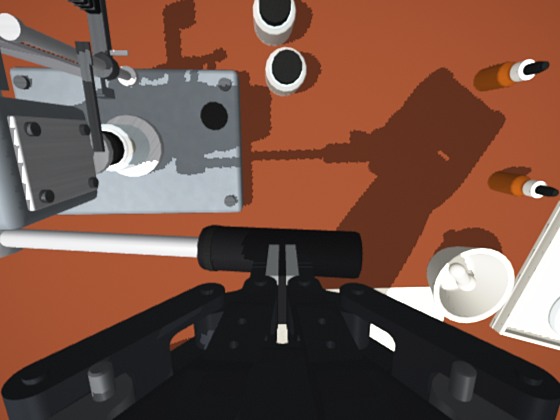

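```bash
python3 -m crank '[{"tx":0.0001,"ty":-0.0002,"tz":-0.0019,"wx":0.55,"wy":0.15,"wz":0,"grip":0},{"tx":0.0001,"ty":-0.0004,"tz":-0.0038,"wx":1.11,"wy":0.29,"wz":0,"grip":0},{"tx":0.0002,"ty":-0.0006,"tz":-0.0057,"wx":1.66,"wy":0.44,"wz":0,"grip":0}]'; python3 lev.py
```

```text
time_s: 6.08
tcp_pos: [0.5595, -0.1107, 0.2236]
ee_rot: [178.3, 0.1, 14.9]
wrist_force: [0.1, -0.9, -0.7]
gripper_width: -0.0
t 6.08 q 0.5194 r 0.1905 lat 0.0001 Fn -0.68 [ 0.07 -0.93 -0.65]
```

```bash
python3 -m crank '[{"tx":0,"ty":-0.0002,"tz":-0.0019,"wx":0.55,"wy":0.15,"wz":0,"grip":0},{"tx":0.0001,"ty":-0.0003,"tz":-0.0038,"wx":1.11,"wy":0.29,"wz":0,"grip":0}]'; python3 lev.py
```

```text
time_s: 6.32
tcp_pos: [0.5596, -0.111, 0.2198]
ee_rot: [179.4, 0.1, 14.9]
wrist_force: [-0.3, -0.2, 0.6]
gripper_width: -0.0001
t 6.33 q 0.5397 r 0.1905 lat 0.0001 Fn 0.58 [-0.27 -0.16  0.58]
```

```bash
cat > lq.py <<'E'
from lev import *
import sys
# estimate lever angle from scene image grip axis: score dark hull IoU over q, excluding gripper-occluded part -> use wrist view outer end
def est(fn,box,q0):
    p=load(fn)[0]; m=(p.max(-1)<60).astype(np.uint8); x0,y0,x1,y1=box; M=np.zeros_like(m); M[y0:y1,x0:x1]=m[y0:y1,x0:x1]
    best=[]
    for q in np.arange(q0-.1,q0+.15,.005):
        h=np.zeros_like(m); cv2.fillConvexPoly(h,np.round(hull(fn,grip_pts(P,yaw,.55-q))*16).astype(int),1,cv2.LINE_8,4)
        best.append(((h&M).sum()/(h|M).sum(),q))
    best.sort(); return best[-4:]
E
python3 - <<'E'
from lq import *
cap('wrist','w6'); cap('scene','s6');cap('top','t6')
print(est('s6',(205,205,232,235),.54)); rep()
P_=load('s6')[0]; cv2.imwrite('pics/s6c.png',cv2.resize(P_[160:240,190:310,::-1],None,fx=6,fy=6,interpolation=cv2.INTER_CUBIC))
E
```

```text
[(np.float64(0.453781512605042), np.float64(0.45500000000000007)), (np.float64(0.46008403361344535), np.float64(0.45000000000000007)), (np.float64(0.4690831556503198), np.float64(0.44500000000000006)), (np.float64(0.4731182795698925), np.float64(0.44000000000000006))]
t 6.47 q 0.5402 r 0.1905 lat 0.0002 Fn -0.29 [ 0.28  0.27 -0.29]
```

View pics/s6c.png

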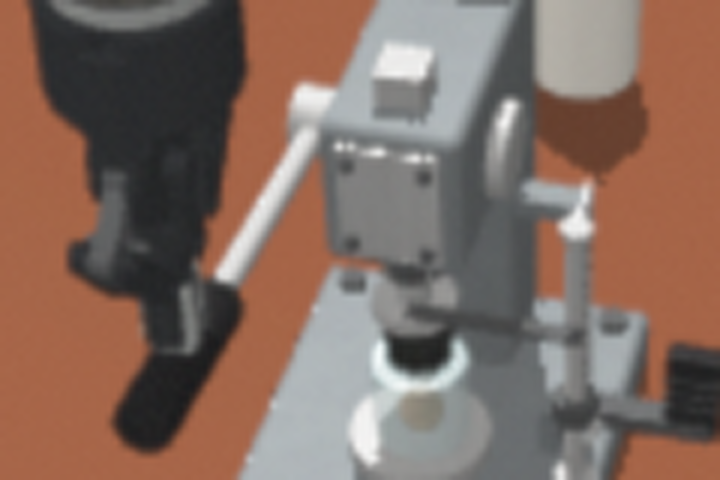

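```bash
python3 - <<'E'
from lq import *
for fn,(x0,y0,x1,y1),s in [('w6',(150,190,400,330),3),('s6',(190,160,310,240),6)]:
    p=cv2.resize(load(fn)[0][y0:y1,x0:x1,::-1],None,fx=s,fy=s)
    for q,c in [(.54,(0,255,0)),(.62,(0,0,255))]:
        h=(hull(fn,grip_pts(P,yaw,.55-q))-[x0,y0]+.5)*s; cv2.polylines(p,[h.astype(int)],True,c)
    cv2.imwrite('pics/ov_'+fn+'.png',p)
E
```

```text
(no output)
```

View pics/ov_s6.png

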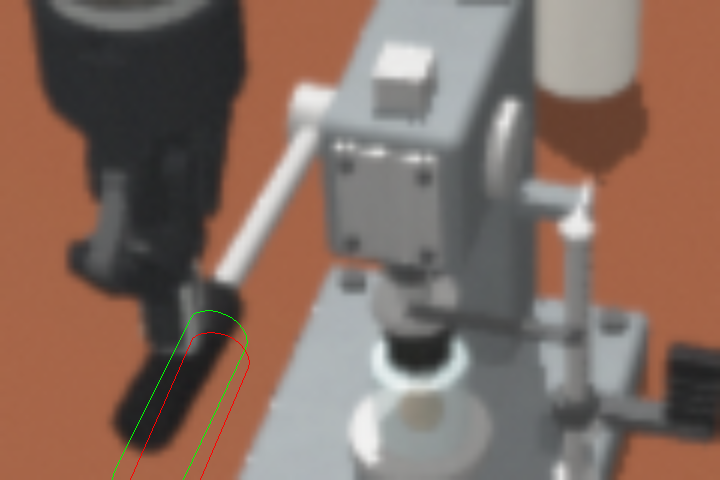

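View pics/ov_w6.png

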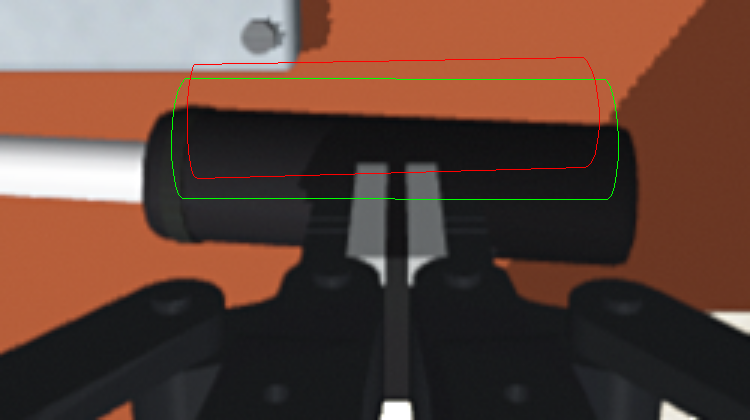

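```bash
python3 - <<'E'
from lq import *
s=manip.state(); R=np.stack([ex,ey,ez])
print('tcp press-rel', R@(s['tcp_pos']-P))
X,m=cloud('w6')
for (u,v) in [(200,240),(205,225),(215,240),(215,265),(345,240),(345,255),(345,270),(350,235)]: print((u,v),np.round(R@(X[v,u]-P),4))
X,m=cloud('s6')
for (cx,cy) in [(150,400),(150,425),(180,390),(215,345),(225,310)]: print('s',np.round(R@(X[160+cy//6,190+cx//6]-P),4))
X,m=cloud('t6'); p=load('t6')[0]
cv2.imwrite('pics/t6c.png',cv2.resize(p[150:290,210:360,::-1],None,fx=5,fy=4.2))
for (u,v) in [(330,222),(335,222),(332,226),(310,228)]: print('t',np.round(R@(X[v,u]-P),4))
E
```

```text
tcp press-rel [-1.89939642e-01  1.68927746e-04  1.48587593e-02]
(200, 240) [-0.1451 -0.0075  0.0293]
(205, 225) [-0.0867  0.0591 -0.2054]
(215, 240) [-0.1535 -0.0078  0.03  ]
(215, 265) [-0.1531  0.0061  0.0321]
(345, 240) [-0.2232 -0.0103  0.0367]
(345, 255) [-0.2225 -0.004   0.042 ]
(345, 270) [-0.223   0.0046  0.0416]
(350, 235) [-0.2267 -0.0116  0.0328]
s [-0.2271 -0.0049  0.0434]
s [-0.2297 -0.0048  0.033 ]
s [-0.215  -0.0123  0.0368]
s [-0.1793 -0.012   0.0295]
s [-0.1578 -0.0099  0.0292]
t [-0.1579  0.0041  0.3206]
t [-0.1662  0.0064  0.3219]
t [-0.1602  0.0118  0.3146]
t [-0.1193  0.0055  0.3435]
```

View pics/t6c.png

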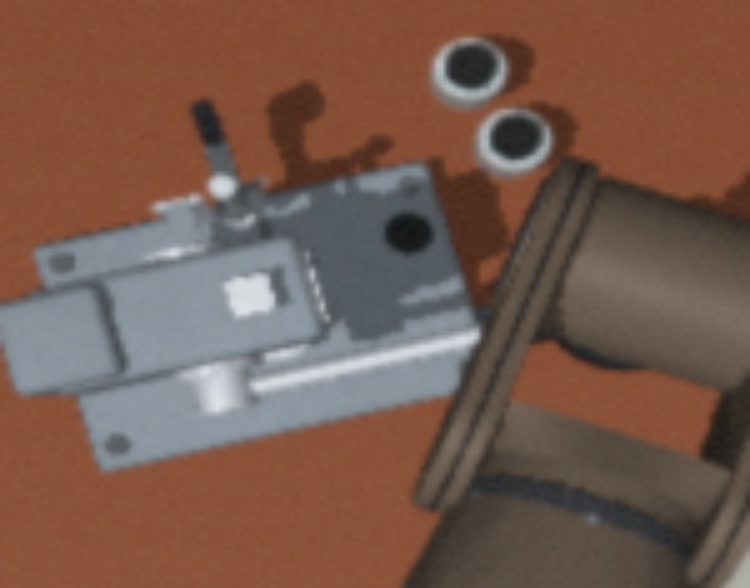

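```bash
python3 - <<'E'
from lq import *
R=np.stack([ex,ey,ez]); X,m=cloud('w6')
for v in (235,240,243,246,250,255,260,265,270,275,280): print(v,np.round(R@(X[v,273]-P),4),np.round(R@(X[v,292]-P),4),np.round(R@(X[v,250]-P),4))
X,m=cloud('s6')
for (cx,cy) in [(190,345),(180,340),(165,335),(190,320),(190,300),(180,360)]: print('s',np.round(R@(X[160+cy//6,190+cx//6]-P),4))
E
```

```text
235 [-0.1853 -0.0108  0.0303] [-0.1956 -0.0112  0.0314] [-0.1727 -0.0106  0.0298]
240 [-0.1853 -0.0088  0.0328] [-0.1955 -0.0095  0.0346] [-0.173  -0.009   0.0332]
243 [-0.1853 -0.0079  0.0349] [-0.1954 -0.0081  0.0355] [-0.173  -0.0076  0.0341]
246 [-0.1856 -0.0106  0.0458] [-0.1949 -0.0111  0.0472] [-0.1729 -0.0055  0.0331]
250 [-0.1857 -0.0111  0.052 ] [-0.1947 -0.0109  0.0517] [-0.173  -0.0041  0.0353]
255 [-0.1858 -0.0105  0.0567] [-0.1944 -0.0109  0.0576] [-0.173  -0.0012  0.0352]
260 [-0.1859 -0.0112  0.0637] [-0.1943 -0.0105  0.0621] [-0.173   0.0011  0.0366]
265 [-0.186  -0.0104  0.0669] [-0.194  -0.0112  0.0686] [-0.1728  0.0048  0.0349]
270 [-0.1861 -0.0109  0.0725] [-0.1938 -0.0107  0.0722] [-0.1724  0.0094  0.0317]
275 [-0.1861 -0.0105  0.0761] [-0.1936 -0.0109  0.0769] [-0.1763 -0.0068  0.0689]
280 [-0.1863 -0.0117  0.0824] [-0.1934 -0.0116  0.0823] [-0.1776 -0.0114  0.0817]
s [-0.1969 -0.0093  0.045 ]
s [-0.1979 -0.0076  0.0488]
s [-0.2004 -0.0015  0.053 ]
s [-0.1968 -0.0105  0.0579]
s [-0.196  -0.011   0.0667]
s [-0.1992 -0.0069  0.037 ]
```

```bash
python3 -m crank '[{"tx":0,"ty":-0.0001,"tz":-0.0019,"wx":0.55,"wy":0.15,"wz":0,"grip":0},{"tx":0.0001,"ty":-0.0002,"tz":-0.0038,"wx":1.11,"wy":0.29,"wz":0,"grip":0},{"tx":0.0001,"ty":-0.0003,"tz":-0.0057,"wx":1.66,"wy":0.44,"wz":0,"grip":0},{"tx":0.0001,"ty":-0.0003,"tz":-0.0076,"wx":2.21,"wy":0.59,"wz":0,"grip":0}]'; python3 lev.py
```

```text
time_s: 6.98
tcp_pos: [0.5597, -0.1113, 0.2122]
ee_rot: [-178.3, 0.1, 14.9]
wrist_force: [0.1, -0.1, 0.5]
gripper_width: -0.0002
t 6.97 q 0.5794 r 0.1903 lat 0.0001 Fn 0.52 [ 0.09 -0.11  0.52]
```

```bash
python3 -m crank '[{"tx":0,"ty":0,"tz":-0.0019,"wx":0.55,"wy":0.15,"wz":0,"grip":0},{"tx":0,"ty":0,"tz":-0.0038,"wx":1.11,"wy":0.29,"wz":0,"grip":0},{"tx":0,"ty":-0.0001,"tz":-0.0057,"wx":1.66,"wy":0.44,"wz":0,"grip":0}]'; python3 - <<'E'
from lq import *
rep()
cap('wrist','w7'); R=np.stack([ex,ey,ez]); X,m=cloud('w7')
p=load('w7')[0]; cv2.imwrite('pics/w7c.png',p[:,:,::-1])
for u in (205,215,225,235,245,255,315,325,335,345):
    Y=(X[215:290,u]-P)@R.T; s=(abs(Y[:,1])<.004)&(Y[:,2]>-.1)&(Y[:,2]<.05); print(u,np.round(np.median(Y[s],0),4))
E
```

```text
time_s: 7.35
tcp_pos: [0.5597, -0.1114, 0.2065]
ee_rot: [-176.6, 0.1, 14.9]
wrist_force: [-0.4, -1.2, 0.1]
gripper_width: -0.0001
t 7.35 q 0.6093 r 0.1903 lat 0.0001 Fn 0.12 [-0.41 -1.23  0.06]
205 [-1.50e-01 -1.00e-04  2.24e-02]
215 [-0.1556 -0.0008  0.0221]
225 [-0.1611 -0.0002  0.0225]
235 [-0.1667  0.      0.0231]
245 [-0.1722 -0.0004  0.0232]
255 [-0.1776 -0.0026  0.0229]
315 [-0.2095 -0.0009  0.0258]
325 [-2.148e-01 -1.000e-04  2.610e-02]
335 [-0.2198 -0.0003  0.0262]
345 [-2.249e-01 -1.000e-04  2.660e-02]
```

View pics/w7.png

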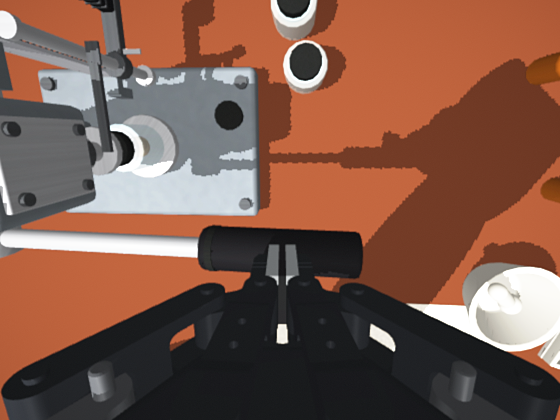

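```bash
python3 -m crank '[{"tx":0,"ty":0,"tz":-0.0019,"wx":0.55,"wy":0.15,"wz":0,"grip":0},{"tx":0,"ty":0,"tz":-0.0038,"wx":1.11,"wy":0.29,"wz":0,"grip":0},{"tx":0,"ty":0.0001,"tz":-0.0057,"wx":1.66,"wy":0.44,"wz":0,"grip":0}]'; python3 lev.py
```

```text
time_s: 7.78
tcp_pos: [0.5597, -0.1113, 0.2008]
ee_rot: [-174.8, 0.1, 14.9]
wrist_force: [0.5, -0.9, 1.1]
gripper_width: 0.0001
t 7.78 q 0.6393 r 0.1902 lat 0.0001 Fn 1.19 [ 0.52 -0.94  1.1 ]
```

```bash
python3 -m crank '[{"tx":0,"ty":0,"tz":-0.0019,"wx":0.55,"wy":0.15,"wz":0,"grip":0},{"tx":0,"ty":0.0001,"tz":-0.0038,"wx":1.11,"wy":0.29,"wz":0,"grip":0},{"tx":-0.0001,"ty":0.0002,"tz":-0.0057,"wx":1.66,"wy":0.44,"wz":0,"grip":0}]'; python3 lev.py
```

```text
time_s: 8.15
tcp_pos: [0.5596, -0.1111, 0.1951]
ee_rot: [-173.1, 0.0, 14.9]
wrist_force: [-0.0, 0.5, 0.9]
gripper_width: -0.0001
t 8.15 q 0.6694 r 0.1902 lat 0.0001 Fn 0.84 [-0.03  0.53  0.91]
```

```bash
python3 -m crank '[{"tx":0,"ty":0.0001,"tz":-0.0019,"wx":0.55,"wy":0.15,"wz":0,"grip":0},{"tx":-0.0001,"ty":0.0002,"tz":-0.0038,"wx":1.11,"wy":0.29,"wz":0,"grip":0},{"tx":-0.0001,"ty":0.0004,"tz":-0.0057,"wx":1.66,"wy":0.44,"wz":0,"grip":0}]'; python3 lev.py
```

```text
time_s: 8.52
tcp_pos: [0.5595, -0.1107, 0.1894]
ee_rot: [-171.4, 0.0, 14.9]
wrist_force: [0.1, -0.4, 1.4]
gripper_width: 0.0002
t 8.53 q 0.6994 r 0.1901 lat 0.0001 Fn 1.48 [ 0.09 -0.36  1.44]
```

```bash
cat > lw.py <<'E'
from lq import *
import sys
def wl(fn):
    cap('wrist',fn); R=np.stack([ex,ey,ez]); X,m=cloud(fn); A=[]
    for u in list(range(205,255,3))+list(range(312,352,3)):
        Y=(X[215:290,u]-P)@R.T; s=(abs(Y[:,1])<.004)&(Y[:,2]>-.2)&(Y[:,2]<.05)
        if s.sum()>2: A.append(np.median(Y[s],0))
    A=np.array(A); c=np.polyfit(-A[:,0],A[:,2],1); th=np.arctan(c[0]); print('lever q slope',.55-th,'top at .19',np.polyval(c,.19))
    from scipy.optimize import brentq
    h=np.polyval(c,.19); print('q height',.55-brentq(lambda t:.19*np.tan(t)+.013/np.cos(t)-h,-1,1))
if __name__=='__main__': wl(sys.argv[1]); rep()
E
python3 lw.py w8
```

```text
lever q slope 0.577841883388388 top at .19 0.007425075143904314
q height 0.579362774240405
t 8.57 q 0.7012 r 0.1902 lat 0.0002 Fn 0.15 [1.57 0.13 0.11]
```

```bash
python3 -m crank '[{"tx":0,"ty":0.0001,"tz":-0.0019,"wx":0.55,"wy":0.15,"wz":0,"grip":0},{"tx":-0.0001,"ty":0.0003,"tz":-0.0038,"wx":1.11,"wy":0.29,"wz":0,"grip":0}]'; python3 lev.py
```

```text
time_s: 8.82
tcp_pos: [0.5594, -0.1103, 0.1856]
ee_rot: [-170.2, 0.0, 14.9]
wrist_force: [-0.2, -0.1, 0.2]
gripper_width: -0.0002
t 8.82 q 0.7194 r 0.1901 lat 0.0001 Fn 0.23 [-0.19 -0.13  0.22]
```

```bash
python3 -m crank '[{"tx":0,"ty":0.0002,"tz":-0.0019,"wx":0.55,"wy":0.15,"wz":0,"grip":0},{"tx":-0.0001,"ty":0.0004,"tz":-0.0038,"wx":1.11,"wy":0.29,"wz":0,"grip":0},{"tx":-0.0001,"ty":0.0006,"tz":-0.0057,"wx":1.66,"wy":0.44,"wz":0,"grip":0}]'; python3 lev.py
```

```text
time_s: 9.2
tcp_pos: [0.5592, -0.1097, 0.1798]
ee_rot: [-168.5, 0.1, 14.9]
wrist_force: [-0.4, -0.4, 1.0]
gripper_width: -0.0001
t 9.2 q 0.75 r 0.1901 lat 0.0001 Fn 1.05 [-0.36 -0.42  1.01]
```

```bash
python3 -m crank '[{"tx":-0.0001,"ty":0.0003,"tz":-0.0019,"wx":0.55,"wy":0.15,"wz":0,"grip":0},{"tx":-0.0001,"ty":0.0006,"tz":-0.0038,"wx":1.11,"wy":0.29,"wz":0,"grip":0},{"tx":-0.0002,"ty":0.0009,"tz":-0.0057,"wx":1.66,"wy":0.44,"wz":0,"grip":0}]'; python3 lev.py; python3 lw.py w9
```

```text
time_s: 9.57
tcp_pos: [0.559, -0.1088, 0.1742]
ee_rot: [-166.8, 0.0, 15.0]
wrist_force: [-0.4, -0.6, 0.8]
gripper_width: 0.0002
t 9.57 q 0.7802 r 0.1901 lat 0.0001 Fn 0.89 [-0.44 -0.56  0.81]
lever q slope 0.6580271568803712 top at .19 -0.007927364530997951
q height 0.660113720345089
t 9.62 q 0.782 r 0.1902 lat 0.0002 Fn -0.18 [-0.29  1.34  0.14]
```

```bash
python3 -m crank '[{"tx":-0.0001,"ty":0.0003,"tz":-0.0019,"wx":0.55,"wy":0.15,"wz":0,"grip":0},{"tx":-0.0002,"ty":0.0007,"tz":-0.0037,"wx":1.11,"wy":0.29,"wz":0,"grip":0},{"tx":-0.0003,"ty":0.001,"tz":-0.0056,"wx":1.66,"wy":0.44,"wz":0,"grip":0}]'; python3 lev.py
```

```text
time_s: 10.0
tcp_pos: [0.5589, -0.1078, 0.1687]
ee_rot: [-165.1, 0.0, 14.9]
wrist_force: [-0.3, -0.2, 0.8]
gripper_width: -0.0002
t 10.0 q 0.8096 r 0.1901 lat 0.0 Fn 0.84 [-0.27 -0.22  0.83]
```

```bash
python3 -m crank '[{"tx":-0.0001,"ty":0.0004,"tz":-0.0019,"wx":0.55,"wy":0.15,"wz":0,"grip":0},{"tx":-0.0002,"ty":0.0008,"tz":-0.0037,"wx":1.11,"wy":0.29,"wz":0,"grip":0},{"tx":-0.0003,"ty":0.0012,"tz":-0.0056,"wx":1.66,"wy":0.44,"wz":0,"grip":0}]'; python3 lev.py
```

```text
time_s: 10.38
tcp_pos: [0.5585, -0.1067, 0.163]
ee_rot: [-163.4, 0.0, 14.9]
wrist_force: [-0.6, 0.3, 1.3]
gripper_width: -0.0
t 10.38 q 0.84 r 0.1901 lat 0.0 Fn 1.09 [-0.61  0.31  1.28]
```

```bash
python3 -m crank '[{"tx":-0.0001,"ty":0.0004,"tz":-0.0019,"wx":0.55,"wy":0.15,"wz":0,"grip":0},{"tx":-0.0002,"ty":0.0009,"tz":-0.0037,"wx":1.11,"wy":0.29,"wz":0,"grip":0}]'; python3 lev.py; python3 lw.py w10
```

```text
time_s: 10.62
tcp_pos: [0.5583, -0.1058, 0.1593]
ee_rot: [-162.2, 0.0, 14.9]
wrist_force: [1.1, -0.4, 0.8]
gripper_width: -0.0001
t 10.62 q 0.8602 r 0.19 lat 0.0 Fn 0.99 [ 1.11 -0.44  0.81]
lever q slope 0.7373049873378217 top at .19 -0.023331021486840107
q height 0.7401464601896569
t 10.68 q 0.862 r 0.1901 lat 0.0001 Fn 0.24 [ 0.26 -0.77 -0.01]
```

View pics/w10.png

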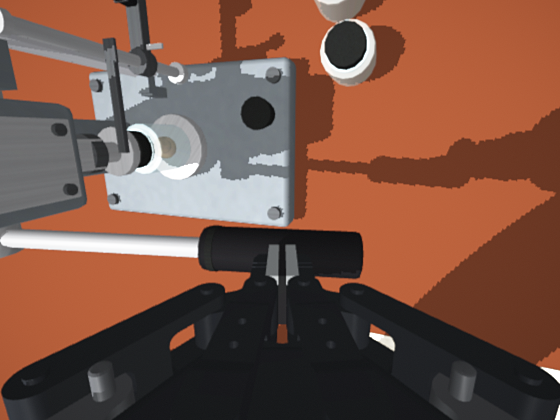

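```bash
python3 -m crank '[{"tx":-0.0001,"ty":0.0005,"tz":-0.0018,"wx":0.55,"wy":0.15,"wz":0,"grip":0},{"tx":-0.0003,"ty":0.0009,"tz":-0.0037,"wx":1.11,"wy":0.29,"wz":0,"grip":0},{"tx":-0.0004,"ty":0.0014,"tz":-0.0055,"wx":1.66,"wy":0.44,"wz":0,"grip":0}]'; python3 lev.py
```

```text
time_s: 11.05
tcp_pos: [0.5579, -0.1043, 0.1538]
ee_rot: [-160.5, 0.0, 14.9]
wrist_force: [0.3, -0.2, 0.7]
gripper_width: -0.0003
t 11.05 q 0.89 r 0.1899 lat 0.0 Fn 0.72 [ 0.31 -0.18  0.67]
```

```bash
python3 -m crank '[{"tx":-0.0001,"ty":0.0005,"tz":-0.0018,"wx":0.55,"wy":0.15,"wz":0,"grip":0},{"tx":-0.0003,"ty":0.001,"tz":-0.0037,"wx":1.11,"wy":0.29,"wz":0,"grip":0},{"tx":-0.0004,"ty":0.0016,"tz":-0.0055,"wx":1.66,"wy":0.44,"wz":0,"grip":0}]'; python3 lev.py
```

```text
time_s: 11.42
tcp_pos: [0.5575, -0.1027, 0.1483]
ee_rot: [-158.8, 0.0, 15.0]
wrist_force: [-0.1, -0.3, 0.6]
gripper_width: -0.0
t 11.43 q 0.9204 r 0.1899 lat 0.0 Fn 0.66 [-0.08 -0.31  0.6 ]
```

```bash
python3 -m crank '[{"tx":-0.0001,"ty":0.0006,"tz":-0.0018,"wx":0.55,"wy":0.15,"wz":0,"grip":0},{"tx":-0.0003,"ty":0.0011,"tz":-0.0036,"wx":1.11,"wy":0.29,"wz":0,"grip":0}]'; python3 lev.py; python3 lw.py w11
```

```text
time_s: 11.68
tcp_pos: [0.5572, -0.1016, 0.1447]
ee_rot: [-157.7, 0.0, 15.0]
wrist_force: [-0.3, -0.2, 0.8]
gripper_width: -0.0
t 11.68 q 0.9403 r 0.1899 lat 0.0 Fn 0.81 [-0.33 -0.17  0.84]
lever q slope 0.8177855030193986 top at .19 -0.03908821301641149
q height 0.8199643961116613
t 11.72 q 0.9422 r 0.19 lat 0.0001 Fn 0.72 [ 0.85 -0.02  0.68]
```

```bash
python3 -m crank '[{"tx":-0.0002,"ty":0.0006,"tz":-0.0018,"wx":0.55,"wy":0.15,"wz":0,"grip":0},{"tx":-0.0003,"ty":0.0012,"tz":-0.0036,"wx":1.11,"wy":0.29,"wz":0,"grip":0},{"tx":-0.0005,"ty":0.0018,"tz":-0.0054,"wx":1.66,"wy":0.44,"wz":0,"grip":0}]'; python3 lev.py
```

```text
time_s: 12.1
tcp_pos: [0.5567, -0.0998, 0.1393]
ee_rot: [-155.9, 0.0, 15.0]
wrist_force: [-0.7, 0.1, -0.2]
gripper_width: 0.0
t 12.1 q 0.9704 r 0.1899 lat 0.0001 Fn -0.29 [-0.73  0.09 -0.19]
```

```bash
python3 -m crank '[{"tx":-0.0002,"ty":0.0006,"tz":-0.0018,"wx":0.55,"wy":0.15,"wz":0,"grip":0},{"tx":-0.0003,"ty":0.0013,"tz":-0.0036,"wx":1.11,"wy":0.29,"wz":0,"grip":0}]'; python3 lev.py; python3 lw.py w12
```

```text
time_s: 12.35
tcp_pos: [0.5563, -0.0985, 0.1357]
ee_rot: [-154.8, 0.0, 15.0]
wrist_force: [0.6, -0.6, 0.6]
gripper_width: -0.0
t 12.35 q 0.9908 r 0.1899 lat 0.0 Fn 0.83 [ 0.6  -0.61  0.57]
lever q slope 0.868542159913132 top at .19 -0.04924356814318288
q height 0.869877926868509
t 12.4 q 0.9927 r 0.19 lat 0.0002 Fn -0.31 [ 0.03  0.31 -0.2 ]
```

```bash
python3 -m crank '[{"tx":-0.0002,"ty":0.0007,"tz":-0.0018,"wx":0.55,"wy":0.15,"wz":0,"grip":0},{"tx":-0.0004,"ty":0.0014,"tz":-0.0035,"wx":1.11,"wy":0.29,"wz":0,"grip":0},{"tx":-0.0006,"ty":0.0021,"tz":-0.0053,"wx":1.66,"wy":0.44,"wz":0,"grip":0}]'; python3 lev.py
```

```text
time_s: 12.78
tcp_pos: [0.5558, -0.0964, 0.1304]
ee_rot: [-153.1, -0.0, 14.9]
wrist_force: [-0.2, -0.5, 0.6]
gripper_width: -0.0003
t 12.78 q 1.0206 r 0.19 lat 0.0001 Fn 0.67 [-0.22 -0.46  0.56]
```

```bash
python3 -m crank '[{"tx":-0.0002,"ty":0.0007,"tz":-0.0017,"wx":0.55,"wy":0.15,"wz":0,"grip":0},{"tx":-0.0004,"ty":0.0015,"tz":-0.0035,"wx":1.11,"wy":0.29,"wz":0,"grip":0}]'; python3 lev.py; python3 lw.py w13
```

```text
time_s: 13.02
tcp_pos: [0.5554, -0.0949, 0.1269]
ee_rot: [-151.9, -0.0, 15.0]
wrist_force: [-0.0, 0.5, 0.6]
gripper_width: -0.0001
t 13.03 q 1.0409 r 0.1899 lat 0.0 Fn 0.33 [-0.05  0.52  0.65]
lever q slope 0.9175026696826668 top at .19 -0.05965380622615752
q height 0.9195468062208938
t 13.07 q 1.043 r 0.19 lat 0.0002 Fn -0.24 [-0.28  0.17 -0.14]
```

View pics/w13.png

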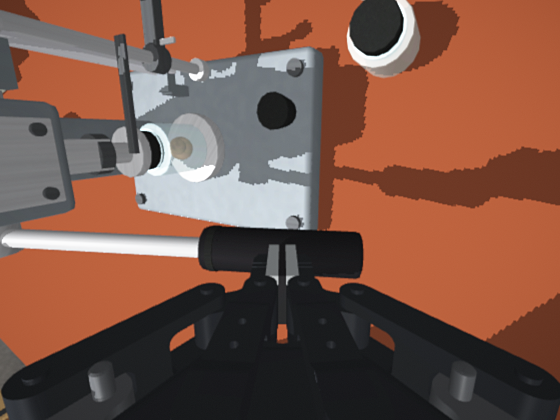

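```bash
python3 - <<'E'
from lev import *
cap('scene','s13'); p=load('s13')[0]; cv2.imwrite('pics/s13c.png',cv2.resize(p[140:270,190:330,::-1],None,fx=5,fy=4.5,interpolation=cv2.INTER_CUBIC))
E
```

```text
(no output)
```

View pics/s13c.png

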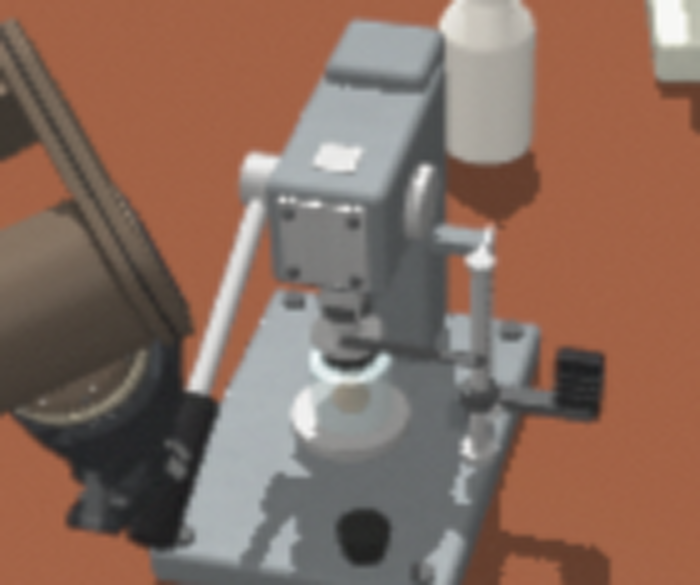

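```bash
python3 -m crank '[{"tx":-0.0002,"ty":0.0008,"tz":-0.0017,"wx":0.55,"wy":0.15,"wz":0,"grip":0},{"tx":-0.0004,"ty":0.0016,"tz":-0.0034,"wx":1.11,"wy":0.29,"wz":0,"grip":0}]'; python3 lev.py
```

```text
time_s: 13.38
tcp_pos: [0.5551, -0.0935, 0.1241]
ee_rot: [-150.8, -0.0, 15.0]
wrist_force: [-0.3, -0.2, 4.5]
gripper_width: -0.0001
t 13.38 q 1.0572 r 0.1898 lat -0.0 Fn 3.98 [-0.28 -0.15  4.51]
```

```bash
python3 -m crank '[{"tx":-0.0002,"ty":0.0008,"tz":-0.0017,"wx":0.55,"wy":0.15,"wz":0,"grip":0},{"tx":-0.0004,"ty":0.0016,"tz":-0.0034,"wx":1.11,"wy":0.29,"wz":0,"grip":0}]'; python3 lev.py
```

```text
time_s: 13.62
tcp_pos: [0.5548, -0.0921, 0.121]
ee_rot: [-149.7, -0.0, 15.0]
wrist_force: [-2.4, -1.8, 6.0]
gripper_width: 0.0001
t 13.62 q 1.0755 r 0.1898 lat -0.0001 Fn 5.78 [-2.37 -1.84  6.  ]
```

```bash
python3 -m crank '[{"tx":-0.0002,"ty":0.0008,"tz":-0.0017,"wx":0.55,"wy":0.15,"wz":0,"grip":0},{"tx":-0.0005,"ty":0.0017,"tz":-0.0034,"wx":1.11,"wy":0.29,"wz":0,"grip":0}]'; python3 lev.py; python3 lw.py w14
```

```text
time_s: 13.88
tcp_pos: [0.5544, -0.0906, 0.1182]
ee_rot: [-148.5, -0.1, 15.0]
wrist_force: [-1.8, -2.8, 7.7]
gripper_width: 0.0001
t 13.88 q 1.0921 r 0.1898 lat -0.0001 Fn 7.8 [-1.85 -2.83  7.75]
lever q slope 0.9658972208067695 top at .19 -0.07038526879472339
q height 0.9689788240518225
t 13.93 q 1.0935 r 0.1898 lat -0.0001 Fn 7.68 [-2.15 -2.18  8.03]
```

```bash
python3 -m crank '[{"tx":0,"ty":0,"tz":0,"wx":0,"wy":0,"wz":0,"grip":0},{"tx":0,"ty":0,"tz":0,"wx":0,"wy":0,"wz":0,"grip":0},{"tx":0,"ty":0,"tz":0,"wx":0,"wy":0,"wz":0,"grip":0},{"tx":0,"ty":0,"tz":0,"wx":0,"wy":0,"wz":0,"grip":0}]'; python3 lev.py
python3 -m crank '[{"tx":0.0005,"ty":-0.0017,"tz":0.0034,"wx":0,"wy":0,"wz":0,"grip":0},{"tx":0.001,"ty":-0.0034,"tz":0.0068,"wx":0,"wy":0,"wz":0,"grip":0},{"tx":0.0016,"ty":-0.006,"tz":0.012,"wx":0,"wy":0,"wz":0,"grip":0},{"tx":0.003,"ty":-0.013,"tz":0.025,"wx":0,"wy":0,"wz":0,"grip":0},{"tx":0.006,"ty":-0.025,"tz":0.05,"wx":0,"wy":0,"wz":0,"grip":0},{"tx":0.006,"ty":-0.025,"tz":0.05,"wx":0,"wy":0,"wz":0,"grip":0}]'; python3 lev.py
python3 - <<'E'
from lev import *
cap('wrist','w15');cap('scene','s15'); p=load('s15')[0]; cv2.imwrite('pics/s15c.png',cv2.resize(p[140:270,190:330,::-1],None,fx=5,fy=4.5,interpolation=cv2.INTER_CUBIC))
E
```

```text
time_s: 14.42
tcp_pos: [0.5544, -0.0906, 0.118]
ee_rot: [-148.5, -0.1, 15.0]
wrist_force: [-1.4, -1.8, 6.4]
gripper_width: -0.0001
t 14.43 q 1.0931 r 0.1898 lat -0.0001 Fn 6.19 [-1.38 -1.82  6.38]
time_s: 15.18
tcp_pos: [0.5618, -0.1168, 0.1694]
ee_rot: [-148.8, -0.3, 14.9]
wrist_force: [0.3, -0.9, -0.3]
gripper_width: 0.0001
t 15.18 q 0.7968 r 0.1992 lat -0.0006 Fn -0.02 [ 0.26 -0.92 -0.26]
```

View pics/w15.png

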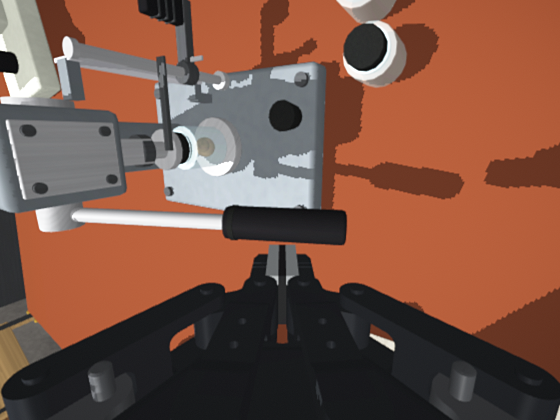

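View pics/s15c.png

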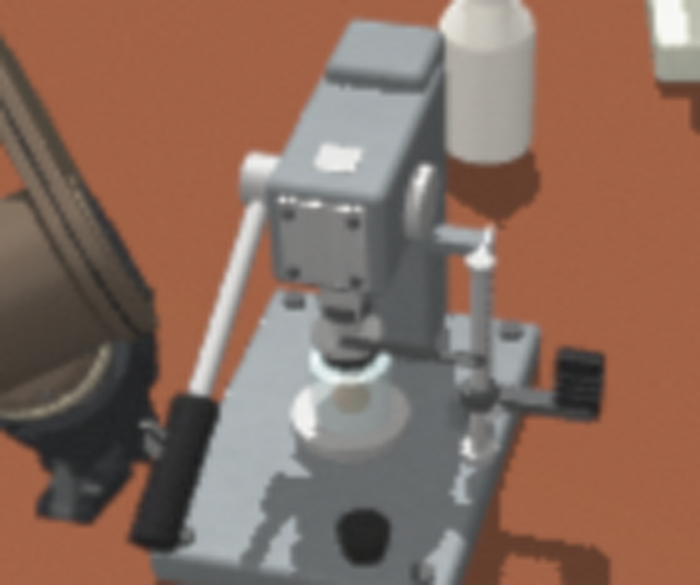

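```bash
python3 - <<'E'
from lev import *
from scipy.spatial.transform import Rotation as Ro
s=manip.state(); c=optics.get_calibration('wrist')
R=Ro.from_euler('xyz',s['ee_rot'],degrees=True).as_matrix()
print('cam in tool',R.T@(c['pose'][:3,3]-s['tcp_pos'])); print((R.T@c['pose'][:3,:3]).round(3))
X,m=cloud('w15')
for v in range(236,300,6): print(v,*[np.round((X[v,u]-s['tcp_pos'])@R,4) for u in (273,290)])
X,m=cloud('w1')
s0=np.array([ 0.30540974,-0.60131501,0.20533887]);R0=Ro.from_euler('xyz',[-179.9,0,26.92],degrees=True).as_matrix()
print('open')
for v in range(250,310,6): print(v,*[np.round((X[v,u]-s0)@R0,4) for u in (185,175,160)])
print('t',s['time_s'])
E
```

```text
cam in tool [ 0.06500866  0.0006909  -0.16710191]
[[ 0.    -0.966 -0.259]
 [ 1.     0.    -0.   ]
 [ 0.    -0.259  0.966]]
236 [-0.0051 -0.0052  0.0274] [-0.0043  0.0069  0.0251]
242 [-0.0759 -0.01    0.2016] [-0.0711  0.0125  0.1891]
248 [ 0.0119 -0.0034 -0.0375] [ 0.0122  0.0048 -0.0382]
254 [ 0.0118 -0.0033 -0.0445] [ 0.0117  0.0046 -0.0442]
260 [ 0.0121 -0.0031 -0.0518] [ 0.0117  0.0044 -0.051 ]
266 [ 0.0118 -0.003  -0.0572] [ 0.0113  0.0042 -0.0563]
272 [ 0.0117 -0.0028 -0.0625] [ 0.012   0.004  -0.0631]
278 [ 0.0131 -0.0026 -0.0703] [ 0.013   0.0038 -0.07  ]
284 [ 0.0132 -0.0025 -0.075 ] [ 0.0131  0.0036 -0.0749]
290 [ 0.0127 -0.0024 -0.0783] [ 0.013   0.0035 -0.0789]
296 [ 0.0127 -0.0023 -0.0823] [ 0.0129  0.0034 -0.0826]
open
250 [-0.0899 -0.1314  0.206 ] [-0.0903 -0.1454  0.207 ] [-0.0903 -0.1659  0.207 ]
256 [ 0.0108 -0.0435 -0.0434] [ 0.0109 -0.048  -0.0437] [-0.099  -0.1666  0.2065]
262 [ 0.0098 -0.0422 -0.0478] [ 0.0109 -0.0457 -0.0502] [-0.1087 -0.1683  0.2083]
268 [ 0.0649  0.0003 -0.1668] [ 0.0108 -0.0437 -0.0558] [ 0.0063 -0.0541 -0.0464]
274 [ 0.0042 -0.0426 -0.0481] [ 0.0098 -0.0426 -0.0592] [ 0.0108 -0.0478 -0.061 ]
280 [ 0.0017 -0.0426 -0.0489] [ 0.0076 -0.0425 -0.06  ] [ 0.0099 -0.0467 -0.0642]
286 [-0.0011 -0.0427 -0.0492] [ 0.0047 -0.0429 -0.0596] [ 0.0106 -0.0443 -0.07  ]
292 [-0.0035 -0.0426 -0.0503] [ 0.0032 -0.0424 -0.0616] [ 0.0107 -0.0425 -0.0744]
298 [-0.006  -0.0425 -0.0511] [ 0.0007 -0.0425 -0.0619] [ 0.0085 -0.0426 -0.0747]
304 [-0.0089 -0.0427 -0.0512] [-0.0013 -0.0423 -0.0631] [ 0.0059 -0.043  -0.0744]
t 15.275
```

```bash
python3 -m crank '[{"tx":0.005,"ty":-0.02,"tz":0.05,"wx":0,"wy":0,"wz":0,"grip":0},{"tx":0.01,"ty":-0.02,"tz":0.1,"wx":-5,"wy":-1.3,"wz":0,"grip":0},{"tx":0.03,"ty":0,"tz":0.15,"wx":-12,"wy":-3.2,"wz":0,"grip":0.02},{"tx":0.05,"ty":0.04,"tz":0.17,"wx":-20,"wy":-5.3,"wz":0,"grip":0.05},{"tx":0.07,"ty":0.08,"tz":0.17,"wx":-28,"wy":-7.4,"wz":0,"grip":0.05},{"tx":0.09,"ty":0.12,"tz":0.17,"wx":-30.2,"wy":-8,"wz":0,"grip":0.05},{"tx":0.11,"ty":0.16,"tz":0.16,"wx":-30.2,"wy":-8,"wz":0,"grip":0.05},{"tx":0.132,"ty":0.206,"tz":0.152,"wx":-30.2,"wy":-8,"wz":0,"grip":0.05},{"tx":0.132,"ty":0.206,"tz":0.152,"wx":-30.2,"wy":-8,"wz":0,"grip":0.05},{"tx":0.132,"ty":0.206,"tz":0.152,"wx":-30.2,"wy":-8,"wz":0,"grip":0.05}]'
python3 - <<'E'
from lev import *
cap('wrist','w16');cap('scene','s16');print(manip.state()['tcp_pos'],manip.state()['ee_rot'])
E
```

```text
time_s: 16.52
tcp_pos: [0.6915, 0.0909, 0.3174]
ee_rot: [-179.8, 0.2, 15.0]
wrist_force: [-0.1, -1.3, 0.7]
gripper_width: 0.05
[0.69180173 0.08986987 0.31876552] [-1.79775116e+02  6.12771087e-02  1.48794822e+01]
```

View pics/w16.png

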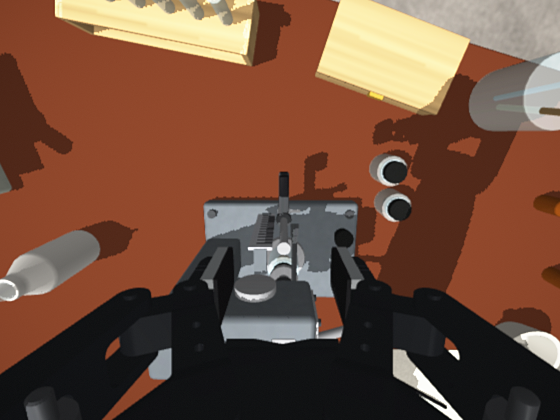

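View pics/s16.png

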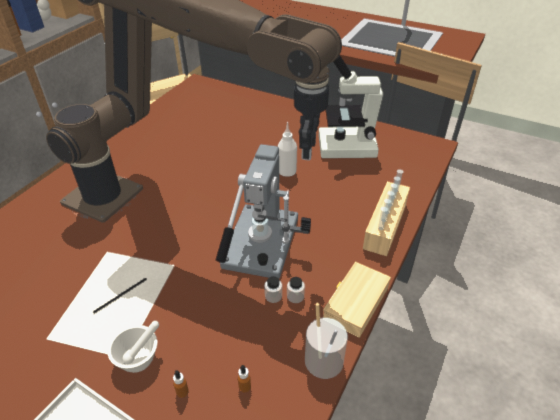

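```bash
python3 - <<'E'
from lev import *
p,d,T,k=load('w16'); X,m=cloud('w16')
cv2.imwrite('pics/w16c.png',cv2.resize(p[160:300,200:360,::-1],None,fx=4.5,fy=4.2,interpolation=cv2.INTER_CUBIC))
R=np.stack([ex,ey,ez]); O=P.copy(); O[2]=0
for v in range(170,300,4): print(v,*[np.round((X[v,u]-O)@R.T,3) for u in (280,284,288,293)])
E
```

```text
170 [-0.029 -0.245  0.484] [-0.031 -0.183 -0.001] [-0.038 -0.183 -0.002] [-0.046 -0.183  0.   ]
174 [-0.026 -0.193  0.117] [-0.031 -0.193  0.116] [-0.036 -0.193  0.116] [-0.046 -0.176 -0.001]
178 [-0.026 -0.19   0.129] [-0.031 -0.19   0.128] [-0.035 -0.189  0.127] [-0.046 -0.17  -0.002]
182 [-0.026 -0.185  0.128] [-0.031 -0.185  0.128] [-0.036 -0.184  0.127] [-0.046 -0.163 -0.001]
186 [-0.026 -0.18   0.128] [-0.031 -0.18   0.128] [-0.036 -0.18   0.128] [-0.046 -0.156 -0.001]
190 [-0.026 -0.175  0.13 ] [-0.031 -0.175  0.127] [-0.036 -0.175  0.128] [-0.046 -0.149 -0.001]
194 [-0.026 -0.17   0.13 ] [-0.031 -0.17   0.127] [-0.036 -0.169  0.125] [-0.046 -0.143  0.   ]
198 [-0.025 -0.156  0.088] [-0.031 -0.156  0.09 ] [-0.036 -0.156  0.088] [-0.047 -0.135 -0.003]
202 [-0.025 -0.15   0.089] [-0.031 -0.15   0.088] [-0.036 -0.15   0.088] [-0.046 -0.135  0.024]
206 [-0.025 -0.144  0.088] [-0.031 -0.144  0.088] [-0.037 -0.144  0.087] [-0.046 -0.129  0.029]
210 [-0.025 -0.138  0.088] [-0.031 -0.138  0.088] [-0.037 -0.138  0.087] [-0.044 -0.138  0.085]
214 [-0.025 -0.133  0.09 ] [-0.031 -0.134  0
[... 1367 characters left out ...]
.121] [-0.043 -0.066  0.127]
274 [-0.026 -0.058  0.122] [-0.031 -0.058  0.121] [-0.037 -0.058  0.123] [-0.043 -0.06   0.126]
278 [-0.026 -0.064  0.145] [-0.031 -0.065  0.146] [-0.036 -0.062  0.142] [-0.043 -0.054  0.126]
282 [-0.027 -0.082  0.187] [-0.031 -0.082  0.188] [-0.035 -0.082  0.187] [-0.041 -0.082  0.187]
286 [-0.027 -0.082  0.196] [-0.031 -0.082  0.197] [-0.035 -0.082  0.197] [-0.041 -0.082  0.196]
290 [-0.027 -0.082  0.205] [-0.031 -0.082  0.205] [-0.035 -0.082  0.205] [-0.041 -0.081  0.204]
294 [-0.027 -0.082  0.212] [-0.031 -0.081  0.211] [-0.035 -0.082  0.214] [-0.04  -0.081  0.212]
298 [-0.027 -0.082  0.22 ] [-0.031 -0.082  0.22 ] [-0.035 -0.082  0.22 ] [-0.04  -0.082  0.221]
```

View pics/w16c.png

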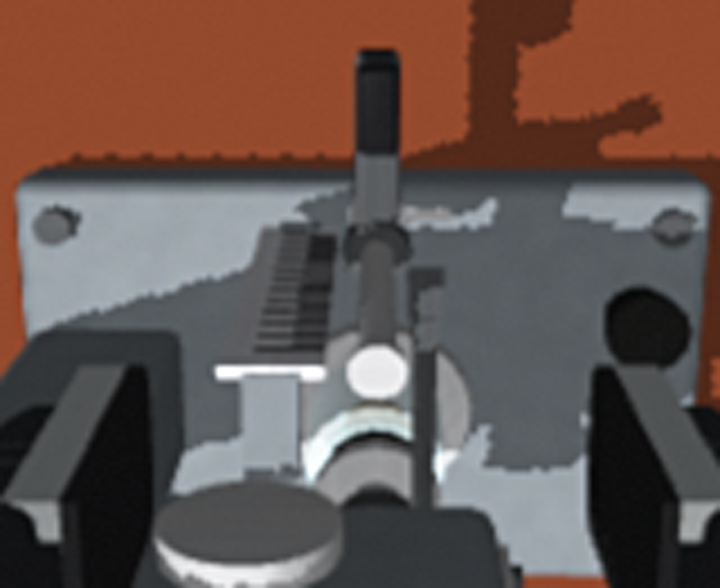

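```bash
python3 - <<'E'
from lev import *
X,m=cloud('w16'); R=np.stack([ex,ey,ez]); O=P.copy(); O[2]=0
Y=(X-O)@R.T
print('x',Y[185,274:296,0].round(4)); print(Y[185,274:296,2].round(3))
print(Y[248,274:296,0].round(4)); print(Y[248,274:296,2].round(3))
for v in range(208,250,2): print(v,Y[v,287:302,2].round(3))
for v in (214,218,222,226): print(v,Y[v,292:300,1].round(3),Y[v,292:300,0].round(3))
s=(Y[...,2]>.122)&(Y[...,2]<.1295)&(Y[...,1]<-.165)&(abs(Y[...,0]+.031)<.015); print('platetop',s.sum(),Y[s].mean(0),Y[s].std(0),X[s].mean(0))
s=(abs(Y[...,2]-.126)<.004)&(Y[...,1]>-.12)&(Y[...,1]<-.07)&(abs(Y[...,0]+.043)<.008); print('pointer',s.sum(),np.median(Y[s],0))
E
```

```text
x [-0.0144 -0.0161 -0.0178 -0.0195 -0.0211 -0.0245 -0.0257 -0.027  -0.0282
 -0.0294 -0.0306 -0.0319 -0.0331 -0.0343 -0.0356 -0.0395 -0.0412 -0.0428
 -0.0445 -0.0461 -0.0478 -0.0495]
[-0.001 -0.001  0.001 -0.001 -0.     0.127  0.129  0.128  0.127  0.128
  0.127  0.127  0.13   0.129  0.127  0.    -0.002 -0.001 -0.001 -0.
 -0.001 -0.001]
[-0.0158 -0.0175 -0.0191 -0.0233 -0.0244 -0.0254 -0.0265 -0.0276 -0.0286
 -0.0297 -0.0307 -0.0318 -0.0329 -0.0339 -0.035  -0.0361 -0.0407 -0.0403
 -0.0415 -0.0429 -0.0442 -0.0455]
[0.055 0.06  0.061 0.192 0.192 0.192 0.192 0.192 0.193 0.193 0.192 0.191
 0.191 0.192 0.192 0.192 0.061 0.124 0.127 0.126 0.126 0.126]
208 [0.088 0.088 0.038 0.028 0.029 0.029 0.029 0.028 0.028 0.03  0.028 0.028
 0.029 0.029 0.03 ]
210 [0.088 0.087 0.085 0.084 0.084 0.084 0.085 0.084 0.084 0.084 0.083 0.083
 0.083 0.029 0.029]
212 [0.09  0.087 0.029 0.029 0.029 0.029 0.029 0.03  0.029 0.03  0.029 0.029
 0.031 0.028 0.029]
214 [0.091 0.088 0.084 0.03  0.029 0.028 0.029 0.03  0.029 0.031 0.03  0.028
 0.03  0.028 0.03 ]
216 [0.089 0.089 0.09  0.087 0.03  0.029 0.03  0.03  0.029 0
[... 1534 characters left out ...]
0.126 0.126 0.127 0.051 0.052
 0.052 0.052 0.051]
214 [-0.116 -0.116 -0.116 -0.116 -0.117 -0.116 -0.116 -0.116] [-0.044 -0.046 -0.047 -0.049 -0.05  -0.052 -0.054 -0.055]
218 [-0.11  -0.109 -0.11  -0.109 -0.109 -0.11  -0.11  -0.11 ] [-0.044 -0.046 -0.047 -0.049 -0.051 -0.052 -0.054 -0.056]
222 [-0.102 -0.103 -0.103 -0.102 -0.102 -0.103 -0.103 -0.103] [-0.044 -0.046 -0.048 -0.049 -0.051 -0.052 -0.054 -0.056]
226 [-0.127 -0.127 -0.128 -0.127 -0.245 -0.128 -0.096 -0.096] [-0.041 -0.042 -0.044 -0.045 -0.029 -0.047 -0.054 -0.056]
platetop 199 [-0.0300224  -0.1809232   0.12769072] [0.00350175 0.00743083 0.00104191] [0.69378987 0.08978971 0.12769072]
pointer 209 [-0.04396097 -0.0947152   0.12629475]
```

```bash
python3 -m crank '[{"tx":0.002,"ty":0,"tz":-0.05,"wx":0,"wy":0,"wz":0,"grip":0.05},{"tx":0.002,"ty":0,"tz":-0.1,"wx":0,"wy":0,"wz":0,"grip":0.05},{"tx":0.002,"ty":0,"tz":-0.14,"wx":0,"wy":0,"wz":0,"grip":0.05},{"tx":0.002,"ty":0,"tz":-0.17,"wx":0,"wy":0,"wz":0,"grip":0.05},{"tx":0.002,"ty":0,"tz":-0.17,"wx":0,"wy":0,"wz":0,"grip":0.05},{"tx":0.002,"ty":0,"tz":-0.17,"wx":0,"wy":0,"wz":0,"grip":0.05}]'
python3 - <<'E'
from lev import *
cap('wrist','w17');cap('scene','s17');print(manip.state()['tcp_pos'],manip.state()['ee_rot'])
p=load('s17')[0]; cv2.imwrite('pics/s17c.png',cv2.resize(p[110:270,220:340,::-1],None,fx=5,fy=3.7,interpolation=cv2.INTER_CUBIC))
E
```

```text
time_s: 17.38
tcp_pos: [0.6951, 0.0901, 0.151]
ee_rot: [-179.8, -0.1, 14.9]
wrist_force: [-0.1, -0.1, 1.1]
gripper_width: 0.0504
[0.695619   0.09049912 0.15194895] [-179.83669778   -0.22223945   14.9136396 ]
```

View pics/w17.png

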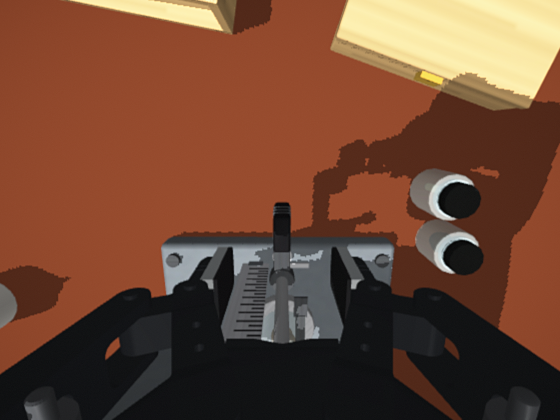

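View pics/s17c.png

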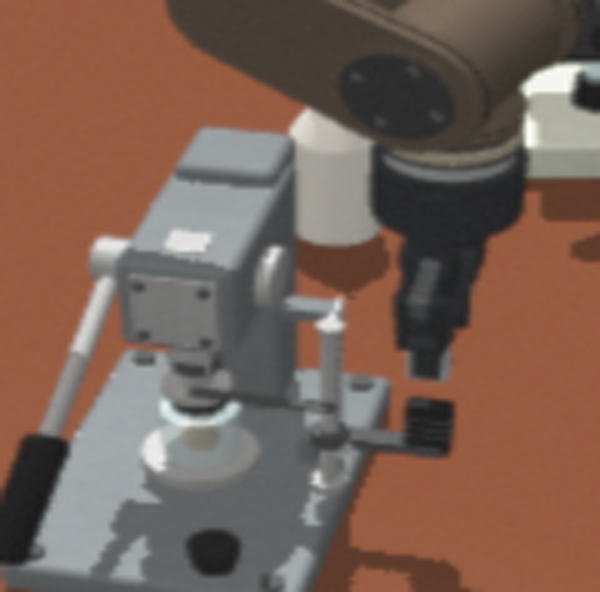

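```bash
python3 - <<'E'
from lev import *
X,m=cloud('w17'); R=np.stack([ex,ey,ez]); O=P.copy(); O[2]=0
Y=(X-O)@R.T
for v in range(246,300,5): print(v,*[np.round(Y[v,u],3) for u in (222,228,231,335,338)])
X,m=cloud('s17');Y=(X-O)@R.T
for (cx,cy) in [(430,370),(440,375),(445,360),(420,340),(430,355),(445,375)]: print(Y[int(110+cy/3.7),int(220+cx/5)].round(3))
E
```

```text
246 [-0.001 -0.193  0.182] [-0.004 -0.193  0.182] [-0.006 -0.193  0.183] [-0.057 -0.193  0.182] [-0.058 -0.193  0.182]
251 [-0.002 -0.193  0.189] [-0.005 -0.193  0.189] [-0.005 -0.19   0.182] [-0.056 -0.193  0.188] [-0.057 -0.193  0.188]
256 [-0.003 -0.193  0.194] [-0.006 -0.192  0.191] [-0.005 -0.188  0.184] [-0.055 -0.192  0.191] [-0.056 -0.193  0.195]
261 [-0.005 -0.194  0.201] [-0.005 -0.189  0.191] [-0.005 -0.186  0.184] [-0.055 -0.189  0.191] [-0.056 -0.192  0.197]
266 [-0.006 -0.193  0.205] [-0.005 -0.187  0.192] [-0.005 -0.183  0.184] [-0.056 -0.187  0.191] [-0.055 -0.19   0.199]
271 [-0.006 -0.191  0.205] [-0.006 -0.185  0.193] [-0.005 -0.18   0.184] [-0.055 -0.185  0.193] [-0.056 -0.188  0.199]
276 [-0.005 -0.188  0.205] [-0.006 -0.182  0.193] [-0.005 -0.178  0.185] [-0.055 -0.183  0.194] [-0.055 -0.186  0.2  ]
281 [-0.005 -0.187  0.206] [-0.005 -0.18   0.194] [-0.005 -0.176  0.186] [-0.056 -0.18   0.193] [-0.055 -0.184  0.2  ]
286 [-0.005 -0.184  0.206] [-0.005 -0.178  0.194] [-0.005 -0.174  0.187] [-0.056 -0.177  0.193] [-0.055 -0.182  0.201]
291 [-0.006 -0.184  0.209] [-0.006 -0.176  0.196] [-0.006 -0.172  0.189] [-0.056 -0.175  0.194] [-0.056 -0.179  0.201]
296 [-0.006 -0.181  0.208] [-0.006 -0.174  0.196] [ 0.026 -0.073  0.029] [-0.055 -0.174  0.196] [-0.031 -0.247  0.318]
[-0.067 -0.187  0.193]
[-0.061 -0.192  0.186]
[-0.063 -0.194  0.202]
[-0.081 -0.184  0.236]
[-0.087 -0.19   0.229]
[-0.059 -0.194  0.184]
```

```bash
python3 -m crank '[{"tx":0,"ty":0,"tz":-0.03,"wx":0,"wy":0,"wz":0,"grip":0.05},{"tx":0,"ty":0,"tz":-0.055,"wx":0,"wy":0,"wz":0,"grip":0.05},{"tx":0,"ty":0,"tz":-0.074,"wx":0,"wy":0,"wz":0,"grip":0.05},{"tx":0,"ty":0,"tz":-0.074,"wx":0,"wy":0,"wz":0,"grip":0.05},{"tx":0,"ty":0,"tz":-0.074,"wx":0,"wy":0,"wz":0,"grip":0.05}]'
python3 - <<'E'
from lev import *
cap('wrist','w18');cap('scene','s18')
p=load('s18')[0]; cv2.imwrite('pics/s18c.png',cv2.resize(p[110:270,220:340,::-1],None,fx=5,fy=3.7,interpolation=cv2.INTER_CUBIC))
E
```

```text
time_s: 18.1
tcp_pos: [0.6951, 0.091, 0.0764]
ee_rot: [-179.8, -0.1, 14.9]
wrist_force: [-0.5, -0.2, 0.7]
gripper_width: 0.0501
```

View pics/w18.png

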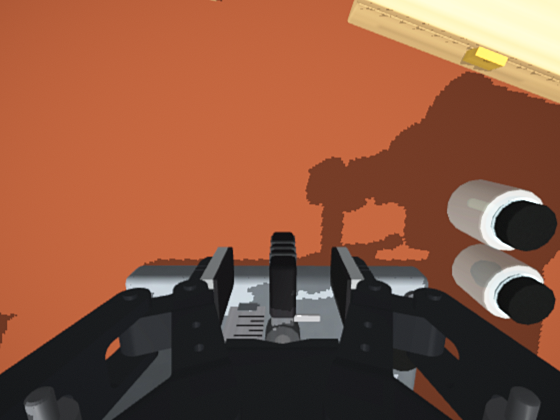

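View pics/s18c.png

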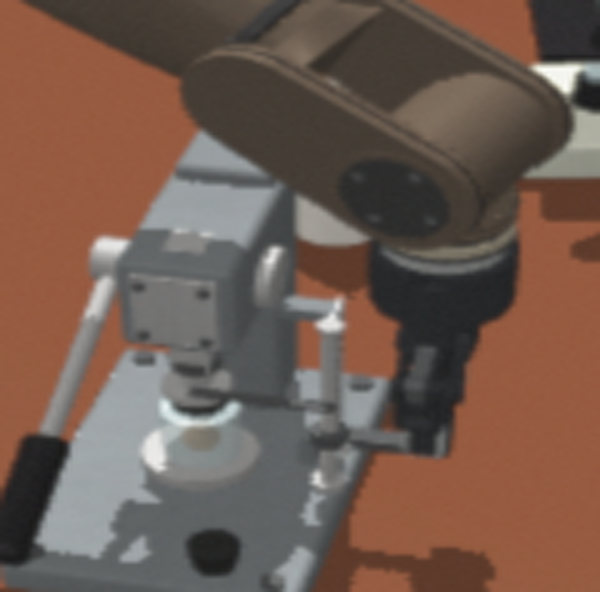

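```bash
python3 -m crank '[{"tx":0,"ty":0,"tz":0,"wx":0,"wy":0,"wz":0,"grip":0.03},{"tx":0,"ty":0,"tz":0,"wx":0,"wy":0,"wz":0,"grip":0.015},{"tx":0,"ty":0,"tz":0,"wx":0,"wy":0,"wz":0,"grip":0.005},{"tx":0,"ty":0,"tz":0,"wx":0,"wy":0,"wz":0,"grip":0.005},{"tx":0,"ty":0,"tz":0,"wx":0,"wy":0,"wz":0,"grip":0.005},{"tx":0,"ty":0,"tz":0,"wx":0,"wy":0,"wz":0,"grip":0.005}]' 25
```

```text
time_s: 18.95
tcp_pos: [0.6945, 0.0905, 0.0753]
ee_rot: [-179.8, 0.0, 14.9]
wrist_force: [0.2, -2.4, 1.4]
gripper_width: 0.0115
```

```bash
python3 -m crank '[{"tx":0,"ty":0,"tz":0.004,"wx":0,"wy":0,"wz":0,"grip":0.005},{"tx":0,"ty":0,"tz":0.01,"wx":0,"wy":0,"wz":0,"grip":0.005},{"tx":0,"ty":0,"tz":0.016,"wx":0,"wy":0,"wz":0,"grip":0.005},{"tx":0,"ty":0,"tz":0.022,"wx":0,"wy":0,"wz":0,"grip":0.005},{"tx":0,"ty":0,"tz":0.028,"wx":0,"wy":0,"wz":0,"grip":0.005},{"tx":0,"ty":0,"tz":0.03,"wx":0,"wy":0,"wz":0,"grip":0.005},{"tx":0,"ty":0,"tz":0.03,"wx":0,"wy":0,"wz":0,"grip":0.005},{"tx":0,"ty":0,"tz":0.03,"wx":0,"wy":0,"wz":0,"grip":0.005}]'
python3 - <<'E'
from lev import *
cap('wrist','w19');cap('scene','s19'); print(manip.state()['tcp_pos'])
p=load('s19')[0]; cv2.imwrite('pics/s19c.png',cv2.resize(p[110:270,220:340,::-1],None,fx=5,fy=3.7,interpolation=cv2.INTER_CUBIC))
E
```

```text
time_s: 19.95
tcp_pos: [0.6944, 0.0906, 0.1047]
ee_rot: [-179.8, 0.0, 14.9]
wrist_force: [3.7, -3.4, -2.4]
gripper_width: 0.0114
[0.69441081 0.09054088 0.10468041]
```

View pics/s19c.png

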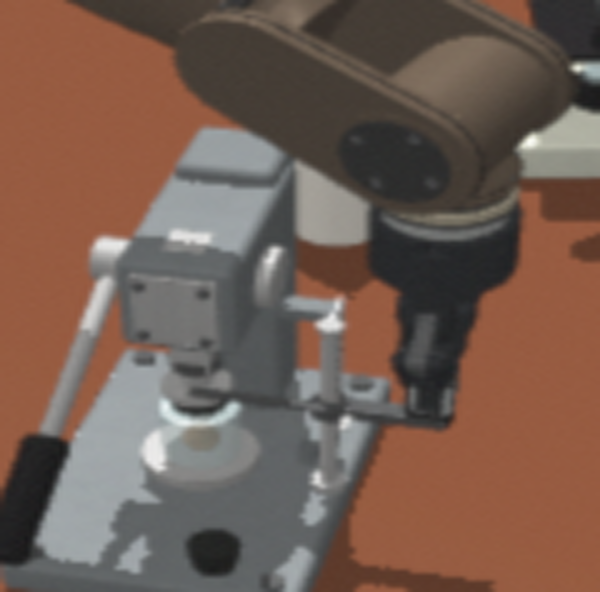

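View pics/w19.png

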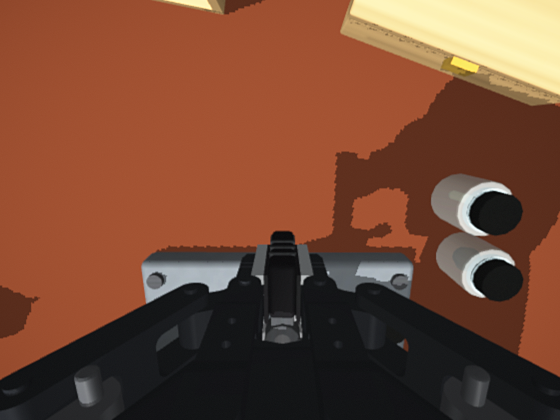

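```bash
python3 -m crank '[{"tx":0,"ty":0,"tz":0.004,"wx":0,"wy":0,"wz":0,"grip":0.005},{"tx":0,"ty":0,"tz":0.008,"wx":0,"wy":0,"wz":0,"grip":0.005},{"tx":0,"ty":0,"tz":0.0125,"wx":0,"wy":0,"wz":0,"grip":0.005},{"tx":0,"ty":0,"tz":0.0125,"wx":0,"wy":0,"wz":0,"grip":0.005},{"tx":0,"ty":0,"tz":0.0125,"wx":0,"wy":0,"wz":0,"grip":0.005}]'
python3 - <<'E'
from lev import *
cap('wrist','w20'); cap('scene','s20'); print(manip.state()['tcp_pos'])
R=np.stack([ex,ey,ez]); O=P.copy(); O[2]=0
for f in ('w18','w19','w20'):
    X,m=cloud(f); Y=(X-O)@R.T
    s=(abs(Y[...,0]+.031)<.004)&(Y[...,1]<-.17)&(Y[...,1]>-.191)&(Y[...,2]>.12)&(Y[...,2]<.2); h=Y[s][:,2]; print(f,s.sum(),np.percentile(h,[10,50,90]))
E
```

```text
time_s: 20.68
tcp_pos: [0.6944, 0.0906, 0.1175]
ee_rot: [-179.8, 0.0, 15.0]
wrist_force: [3.9, -3.9, -1.4]
gripper_width: 0.0115
[0.69442066 0.09055554 0.11755763]
w18 787 [0.12746103 0.12816027 0.12890539]
w19 828 [0.15662185 0.1573568  0.1581523 ]
w20 821 [0.16951513 0.17024899 0.17093577]
```

```bash
python3 -m crank '[{"tx":0,"ty":0,"tz":0,"wx":0,"wy":0,"wz":0,"grip":0.02},{"tx":0,"ty":0,"tz":0,"wx":0,"wy":0,"wz":0,"grip":0.05},{"tx":0,"ty":0,"tz":0,"wx":0,"wy":0,"wz":0,"grip":0.05},{"tx":0,"ty":0,"tz":0,"wx":0,"wy":0,"wz":0,"grip":0.05},{"tx":0,"ty":0,"tz":0.03,"wx":0,"wy":0,"wz":0,"grip":0.05},{"tx":0,"ty":0,"tz":0.08,"wx":0,"wy":0,"wz":0,"grip":0.05},{"tx":0,"ty":0,"tz":0.14,"wx":0,"wy":0,"wz":0,"grip":0.05},{"tx":0,"ty":0,"tz":0.2,"wx":0,"wy":0,"wz":0,"grip":0.05},{"tx":0,"ty":0,"tz":0.2,"wx":0,"wy":0,"wz":0,"grip":0.05},{"tx":0,"ty":0,"tz":0.2,"wx":0,"wy":0,"wz":0,"grip":0.05},{"tx":0,"ty":0,"tz":0.2,"wx":0,"wy":0,"wz":0,"grip":0.05}]'
python3 - <<'E'
from lev import *
cap('wrist','w21'); cap('scene','s21')
p=load('w21')[0]; cv2.imwrite('pics/w21c.png',cv2.resize(p[150:300,200:360,::-1],None,fx=4.5,fy=4,interpolation=cv2.INTER_CUBIC))
p=load('s21')[0]; cv2.imwrite('pics/s21c.png',cv2.resize(p[180:250,240:320,::-1],None,fx=8,fy=8,interpolation=cv2.INTER_CUBIC))
R=np.stack([ex,ey,ez]); O=P.copy(); O[2]=0
X,m=cloud('w21'); Y=(X-O)@R.T
def med(n,x0,x1,y0,y1,z0,z1):
    s=(Y[...,0]>x0)&(Y[...,0]<x1)&(Y[...,1]>y0)&(Y[...,1]<y1)&(Y[...,2]>z0)&(Y[...,2]<z1); print(n,s.sum(),np.percentile(Y[s][:,2],[10,50,90]).round(4))
med('plate',-.036,-.026,-.191,-.17,.15,.185)
med('pointer',-.048,-.040,-.12,-.07,.115,.135)
med('pointer tip',-.048,-.040,-.128,-.118,.115,.135)
med('blade',-.062,-.038,-.142,-.131,.11,.14)
med('bladeouter',-.056,-.045,-.142,-.131,.11,.14)
E
```

```text
time_s: 22.15
tcp_pos: [0.6932, 0.091, 0.3144]
ee_rot: [-179.7, 0.3, 15.0]
wrist_force: [-1.2, 0.3, -0.9]
gripper_width: 0.0502
plate 171 [0.1693 0.1703 0.1713]
pointer 207 [0.125  0.1263 0.1273]
pointer tip 45 [0.1242 0.1252 0.1262]
blade 52 [0.1251 0.126  0.1269]
bladeouter 24 [0.1252 0.1259 0.127 ]
```

View pics/w21c.png

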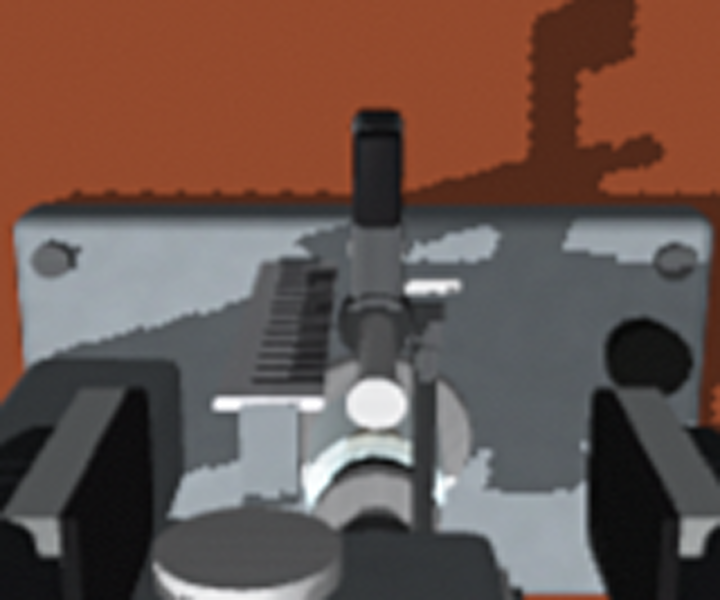

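View pics/s21c.png

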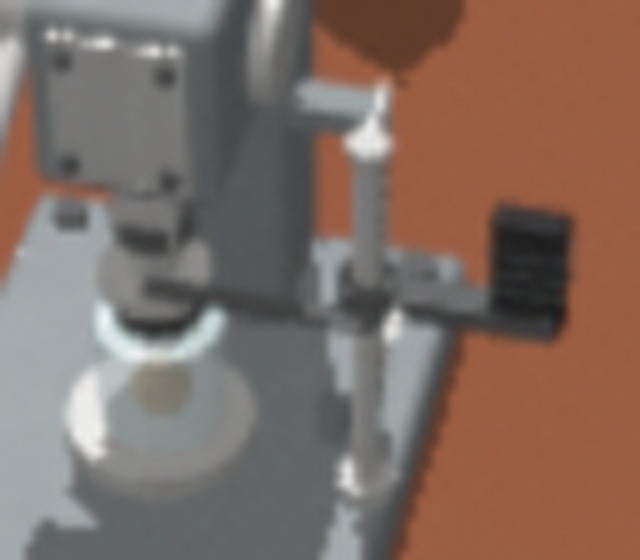

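```bash
python3 -c "
from station import manip
print(manip.finish_job())"
```

```text
the job is handed in; nothing more can be done
None
```

The job is handed in at about 22 s of the 67 s allowed. No verdict was reported, so the results below are my own last checks.

- **Lever:** I pushed the grip down with the shut fingertips. The force stepped up when the lever was near 0.93 rad, about 28 mm of ram travel. I stopped at about 7.7 N at the grip and held for 0.5 s, during which it read 6 to 8 N. After I let go, the lever stayed down and the pointer stood 28 mm below its start. The pointer's height did not change afterwards, so the foot appeared still seated. I could not measure its remaining load directly.
- **Marker:** I gripped the finger plate, slid it up about 42 mm and released it. In the last wrist depth picture the top of the index blade was at 0.126 m and the top of the pointer at 0.125 to 0.126 m. They are level within about 1 mm, against a tolerance of 2.5 mm.
- **Surroundings:** The robot ended clear above the press, touching nothing. I saw no bystander move in the pictures, though I did not measure their positions again at the end.
- **Disagreement:** The visible fingertips sat about 22 to 30 mm short of the reported tool point. I used the camera depth for the lever angle and the marker grasp instead. The free drag on the lever read about 0 to 1.5 N, mostly below the stated 1 to 2 N, with roughly 0.7 N of noise.

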